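# Weight the bedside light stand, then hold the glass cell in its beam

## Task

Weight the little light stand by threading the two steel collars down its post, the wide one first and then the narrow one on top, each fully home and let go. Then pick up the glass cell by its two frosted faces only, never putting a finger on the clear faces and never tipping it over, and finish while holding it upright and still, clear of the stand, about midway between the torch and the screen, clear faces square to the beam so that the light passes through the middle of them. Leave the other things on the panel where they are; the program ends holding the cell, which is not put down.

Things in the scene. Friction and masses are not known exactly. Their poses are not given: they have to be found in the camera images.
- stand: Fixed aluminium light stand. Origin under the middle of the gap, on the panel; z up. The light beam runs along its own y axis: a small dark torch (28 mm diameter head, lens face at y = +50 mm, tail at +122 mm, top 64 mm above the panel) shines towards -y on an upright white screen (56 mm wide, 4 mm thick, face at y = -53 mm, top 64 mm above the panel). Base plate 6 mm thick: under the beam 50 mm wide, and a 90 x 70 mm tongue towards -x that carries the post.
- post_foot (a point): Foot of the stand's upright steel post, on its axis, at the upper face of the base plate (6 mm above the panel, at x = -75 mm, y = 0 of the stand). The post is 11 mm in diameter and 50 mm tall above this point, its last 5 mm tapering to 5 mm. Axes as the stand's.
- beam (a point): Middle of the light beam, halfway between torch and screen, 50 mm above the panel (x = 0, y = 0 of the stand). Axes as the stand's: beam along y.
- wide_collar: Loose steel collar, outer diameter 60 mm, bore 16 mm, height 20 mm, 0.4 kg, lying flat. Origin: centre of its underside, z along the bore.
- narrow_collar: Loose steel collar, outer diameter 42 mm, bore 16 mm, height 20 mm, 0.18 kg, lying flat. Origin: centre of its underside, z along the bore.
- cell: Loose rectangular glass cell standing upright, 34 mm along its x, 24 mm along its y, 60 mm tall plus a white stopper (24 x 16 mm, 6 mm high), 0.08 kg. Origin: centre of its underside, z up. The two clear, see-through faces are the narrow ones (24 mm wide), facing its +x and -x; the two frosted faces (milky, with fine level grip lines) are the broad ones (34 mm wide), facing its +y and -y, 24 mm apart: grip across y.
- cell_mid (a point): Point inside the cell on its axis, 25 mm above its underside, where the beam should pass. Axes as the cell's.
- cell_frosted: The two frosted faces of the cell (30 x 58 mm each, at y = +12 and -12 mm of the cell); pose equals that of the cell.
- cell_windows: The two clear faces of the cell (19 x 58 mm each, at x = +17 and -17 mm of the cell); not to be touched by the gripper; pose equals that of the cell.
- tin: Small round aluminium snuff tin, 46 mm diameter, 17 mm high, among the task's things. Origin: centre of its underside. Leave alone.
- bracelet: Stainless steel bangle, 68 mm outer and 60 mm inner diameter, 10 mm high, lying flat. Origin: centre of its underside. Leave alone.
- hairbrush: Yellow plastic hairbrush, 200 mm long along its x, 50 mm wide, 29 mm high, lying bristles down. Origin: under its middle. Leave alone.
- vitamin_jar: White round plastic jar with screw-top lid, 64 mm diameter, 100 mm high. Origin: centre of its underside. Leave alone.
- mug: White mug, 80 mm diameter, 90 mm high, handle at its +y. Origin: centre of its underside. Leave alone.
- book: Blue hardback book, 124 x 184 mm, 27 mm thick, lying flat. Origin: centre of its underside. Leave alone.
- comb: Black plastic comb, 130 mm long along its x, 30 mm wide, 4 mm thick, lying flat. Origin: centre of its underside. Leave alone.
Mind the look-alikes: they are no part of the job. Leave any purple look-alike of the wide_collar alone. What is shaped like the narrow_collar but turquoise is not meant.

How it is judged:
On the way, in this order (a step that is already met when the one before it is completed fails the run):
1. the wide collar is down on the base plate over the post and let go (horizontal distance between wide_collar and post_foot below 0.005 m and z of wide_collar in the frame of post_foot between -0.003 and 0.0025 m and angle between wide_collar's own z axis and vertical below 0.08 rad and contact force between the fingers and wide_collar below 0.1 N), for 0.2 s.
2. the narrow collar is down on the wide one over the post and let go (all of step 1 and horizontal distance between narrow_collar and post_foot below 0.005 m and z of narrow_collar in the frame of post_foot between 0.017 and 0.0225 m and angle between narrow_collar's own z axis and vertical below 0.08 rad and contact force between the fingers and narrow_collar below 0.1 N), for 0.2 s.
At the end, for the whole second after the job is handed in: Both collars home on the post (heights to 2.5 mm) and let go, wide one below; cell held by its frosted faces, still, touching no stand, upright to 10 deg, clear faces square to the beam to 0.2 rad, its mid point within 7 mm sideways, 12 mm in height, 25 mm along of the beam's middle (all of step 2 and x of cell_mid in the frame of beam between -0.007 and 0.007 m and z of cell_mid in the frame of beam between -0.012 and 0.012 m and y of cell_mid in the frame of beam between -0.025 and 0.025 m and angle between the x axis of cell and the y axis of stand, either way round below 0.2 rad and angle between cell's own z axis and vertical below 0.17 rad and linear speed of cell below 0.02 m/s and contact force between the fingers and cell_frosted above 0.5 N and contact force between cell and stand below 0.05 N and contact force between cell and narrow_collar below 0.05 N); the arm keeps its last pose, push and grip.
It fails at once if the gripper or arm touches a clear face of the cell (contact force between any of the fingers, the arm and cell_windows above 0.3 N).
It fails at once if the cell is tipped over (angle between cell's own z axis and vertical above 0.7 rad).
It fails at once if a bystander is moved more than 30 mm (distance of any of tin, bracelet, hairbrush, vitamin_jar, mug, book, comb from where it was at the start of the episode above 0.03 m).
It also fails if it takes over 72 s, if anything falls off the work surface, if the arm or the gripper's body presses on something with over 40 N, if the wrist force passes 120 N, or if a joint passes its speed limit or range.

## Robot

A 6-joint arm with a two-finger parallel gripper is mounted at the origin on the work surface. World frame = base frame: x ahead of the robot, y to its left, z up, the work surface at z = 0. Lengths are in m, angles in rad, forces in N, time in s.
With the tool pointing down it reaches from about 0.375 to 0.9 m from the base axis. Payload 3.1 kg.
Tool frame: the origin (TCP) lies on the centre line of the jaws, within the pads' length; the fingertips stand 19 mm ahead of it and the grasp point (between the pads) is the TCP; y points along the fingers, x is the direction in which the jaws open and shut, and the axes are right-handed (so a half turn about y gives the same grasp; the last joint's range is limited). The gripper opens to 85 mm and grips with 20 to 120 N. Pads are 22 mm wide; open, the fingers measure 114 mm over their backs; the gripper's body (76 mm by 85 mm) begins 54 mm behind the grasp point. The pads swing forward as they close: fully open they stand 13 mm farther back than shut.
Start: joints at [0.984, 0.527, 1.433, -0, 1.181, -0.178], TCP at [0.248, 0.573, 0.216] pointing down, gripper open.
Joint ranges: [-3.08, 3.08], [-0.75, 2.2], [0.22, 2.44], [-1.43, 4.57], [0, 2.65], [-2.85, 2.85]. Speed limits (rad/s): [2.79, 2.79, 3.14, 3.14, 3.14, 3.14].

## Interface

Orientations are given as a unit quaternion [x, y, z, w].
In Python, from station import * gives the robot as it stands.
- The arm moves only by the tool step_arm, never from a script. Its argument "moves" is a list of rows, each a list of 7 numbers: the turn, a rotation vector about the tool's x, y, z in rad, then the shift along the tool's x, y, z in cm, then the closure, from -1 (fully open) to 1 (shut). A call has 1 to 12 rows; each row is the pose to reach, as a shift and turn from the pose measured when the call began, along the tool's axes at that moment; what a row does not reach only later rows make up. A row lasts 1/8 s, in which the tool goes at most 62.5 mm and 10.7 degrees, less where a joint would pass 70% of its speed; a pose out of reach is approached as far as the arm can. A call with a gripper value outside its range is refused whole. The fingers move at their own pace and stop on an object; "grip_force" is the grip in N (left out, the last holds). Time passes only in rows, so rows that repeat a pose let the fingers close. It gives the time, the measured TCP pose, the force and the opening at its end, in the units of the state.
- sense(): the state, without advancing time (a new reading comes with each control period).
- snapshot(name): name is "scene" or "side" or "wrist"; returns a dict with "frame" (384x512x3 uint8, red, green, blue), "z_map" (384x512 float32, m along the optical axis (not along the pixel's ray), 0 where there is no reading), "vfov" (degrees; the focal length in pixels is half the picture's height over the tangent of half this angle, whatever the lens; pixels are square), "cx", "cy" (the principal point, pixels), "xyz" and "orientation" of the camera in the world. Camera axes: x right, y down, z forward; pixel columns grow to the right and rows downward; lengths in m; the calibration is good to about 2 mm. A picture is of the moment at which its call begins.
- sign_off(): hands the job in, once; it reports no verdict.
The state is a dict: "t": time; "q": joint angles; "qd": joint speeds; "tau": joint torques, N m; "tcp_pos": TCP position; "tool_rot": TCP orientation; "force": force on the tool from outside, world axes, zero at the start; "ft_torque": the same for the moment, N m; "finger_gap": opening from 0.0 (shut) to 1.0 (fully open).
Only numpy, scipy, OpenCV 4.12 (cv2) and the standard library are available. Lean on these libraries where they do the work, as an engineer would, in place of code of your own. Each camera call takes 0.05 s, during which the arm holds its last target.

## Working session

There is one attempt and no reset: what is moved stays moved. The work goes in short steps, Python scripts to look and compute and a tool call to move; the robot and the scene stay as the last step left them, time stands still between calls to the robot, and variables do not carry over. Pictures are saved under pics/ and viewed, and the job is handed in when it is done.

Besides the shell and the picture viewer there is one more tool, called after ">>>" by a JSON object that holds its "name" and its "arguments", one argument or row to a line. step_arm: Moves the arm, as the interface text tells. Its arguments: {"type":"object","properties":{"moves":{"type":"array","items":{"type":"array","items":{"type":"number"}}},"grip_force":{"type":"number"}},"required":["moves"]}

```bash
ls; mkdir -p pics; cat > h.py <<'E'
from station import *
import numpy as np, cv2, pickle
from scipy.spatial.transform import Rotation as R
def snap(n,tag):
    s=snapshot(n); pickle.dump(s,open(f'pics/{tag}.pkl','wb'))
    cv2.imwrite(f'pics/{tag}.png',cv2.resize(s['frame'][:,:,::-1],None,fx=1.5,fy=1.5,interpolation=cv2.INTER_CUBIC)); return s
def load(tag): return pickle.load(open(f'pics/{tag}.pkl','rb'))
def cloud(s):
    h,w=s['z_map'].shape; f=h/2/np.tan(np.radians(s['vfov'])/2)
    v,u=np.mgrid[0:h,0:w]; z=s['z_map']
    p=np.stack([(u-s['cx'])/f*z,(v-s['cy'])/f*z,z],-1)
    return p@R.from_quat(s['orientation']).as_matrix().T+np.array(s['xyz'])
def crop(s,tag,x0,y0,x1,y1,k):
    cv2.imwrite(f'pics/{tag}.png',cv2.resize(s['frame'][y0:y1,x0:x1,::-1],None,fx=k,fy=k,interpolation=cv2.INTER_CUBIC))
def ray(s,u,v,z):
    h,w=s['z_map'].shape; f=h/2/np.tan(np.radians(s['vfov'])/2)
    d=R.from_quat(s['orientation']).apply([(u-s['cx'])/f,(v-s['cy'])/f,1]); o=np.array(s['xyz'])
    return o+d*(z-o[2])/d[2]
E
python3 - <<'E'
from h import *
print(sense())
for n in ["scene","side","wrist"]:
    s=snap(n,n+'0'); print(n,s['xyz'],s['orientation'],s['vfov'],s['cx'],s['cy'])
E
```

```text
pics
{'t': 0.0, 'q': array([ 9.83489008e-01,  5.28457258e-01,  1.43391633e+00,  3.19645305e-05,
        1.18139066e+00, -1.78490248e-01]), 'qd': array([ 9.19255021e-05, -1.30459319e-04, -1.20145812e-04, -9.48655824e-04,
        1.11140638e-03,  7.44060447e-04]), 'tau': array([-5.49194738e-04, -4.42350698e+01, -1.78018320e+01, -2.51341407e-04,
        8.57577834e-03,  7.52658480e-06]), 'tcp_pos': array([0.24798833, 0.57287716, 0.21523466]), 'tool_rot': array([ 0.59137778,  0.38738225, -0.38880327, -0.59079551]), 'force': array([ 0.6461675 , -0.2465171 , -0.18804409]), 'ft_torque': array([-0.03785344, -0.03292339,  0.00056087]), 'finger_gap': 0.9984493892729723}
scene [1.38324151 0.43179259 0.92240409] [ 0.46555139  0.79253145 -0.34208209 -0.19528352] 51.8064980534169 261.5336435632715 190.6615869893592
side [-0.14747097 -0.72335741  0.86725551] [ 0.82909011 -0.35360715  0.1627421  -0.40135594] 57.250606725534894 252.16496681540332 187.53779458713208
wrist [0.17277606 0.60587713 0.37358172] [0.82515765 0.54159077 0.08731167 0.13479973] 58.69470061911407 255.18833648984045 193.01412659206065
```

View pics/scene0.png

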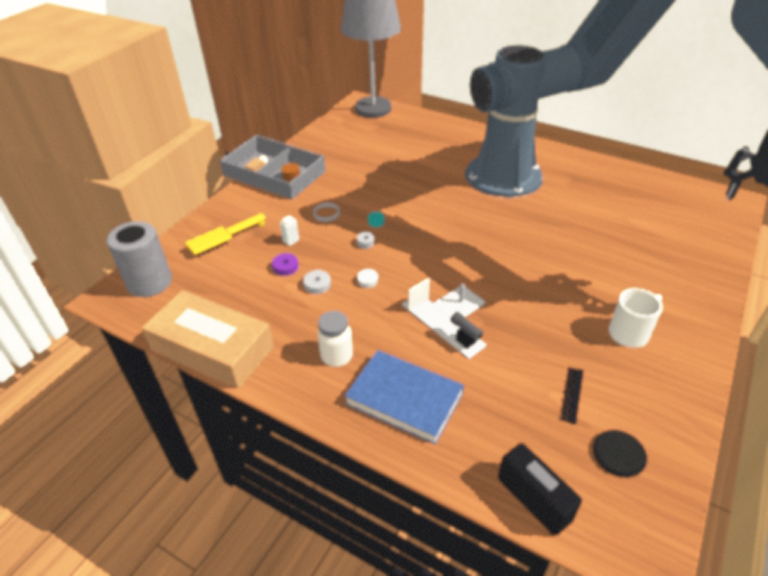

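View pics/side0.png

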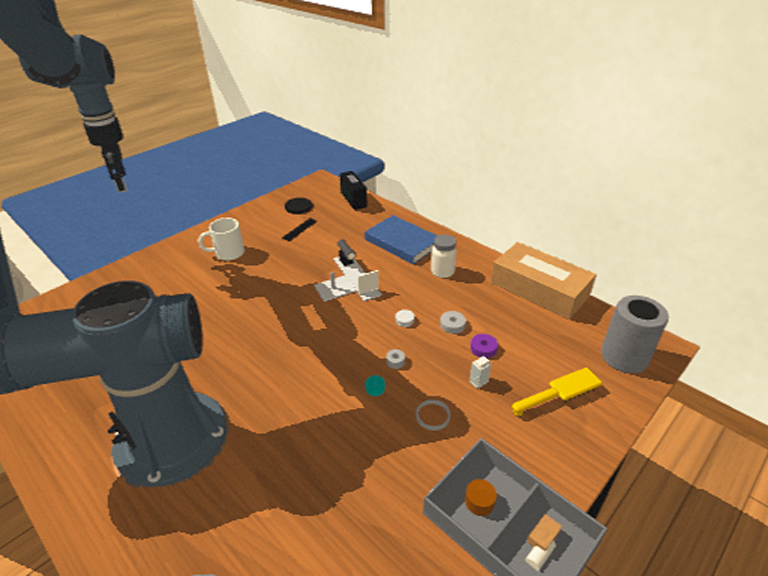

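View pics/wrist0.png

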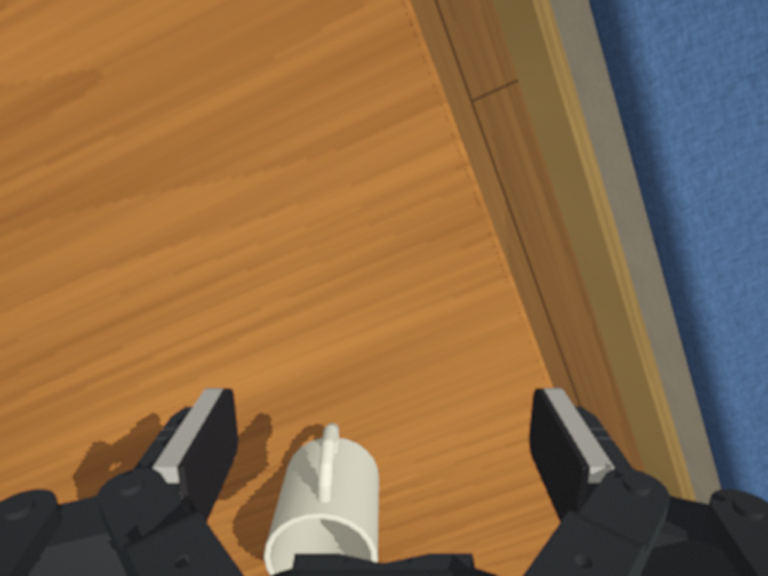

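The scene view shows the wide collar at about (317,281), the narrow collar at (366,240), the tin at (368,278), the cell at (289,230) and the stand at (445,315). Next I'll measure them in the clouds from both fixed cameras.

```bash
python3 - <<'E'
from h import *
s=load('scene0'); d=load('side0')
crop(s,'c1',175,125,335,245,5); crop(d,'c2',200,150,360,270,5)
P=cloud(s); Q=cloud(d)
print(R.from_quat(sense()['tool_rot']).as_matrix().round(3))
def at(P,u,v,k=1.5): 
    return P[int(round(v/k)),int(round(u/k))].round(4)
for n,u,v in [('wide',325,285),('narrow',372,242),('tin',368,276),('cell',289,222),('purple',285,258),('torch',465,328),('mug',636,300),('jar',333,322)]: print(n,at(P,u,v))
for n,u,v in [('wide',445,320),('narrow',390,357),('tin',404,317),('cell',483,362),('screen',368,280),('torch',346,250)]: print(n,at(Q,u,v))
E
```

```text
[[ 0.397 -0.001 -0.918]
 [ 0.918 -0.001  0.397]
 [-0.002 -1.     0.   ]]
wide [ 0.6289 -0.1717  0.0187]
narrow [ 0.4443 -0.1619  0.0143]
tin [ 0.5555 -0.1075  0.0151]
cell [ 0.5254 -0.3401  0.0621]
purple [ 0.5987 -0.3057  0.019 ]
torch [0.6299 0.1634 0.0547]
mug [0.3916 0.4386 0.0582]
jar [ 0.7777 -0.0455  0.1028]
wide [ 0.6072 -0.1934  0.0215]
narrow [ 0.4338 -0.1776  0.0169]
tin [ 0.5526 -0.1101  0.0151]
cell [ 0.5204 -0.3554  0.067 ]
screen [0.5665 0.0243 0.0433]
torch [0.6008 0.1363 0.0633]
```

View pics/c1.png

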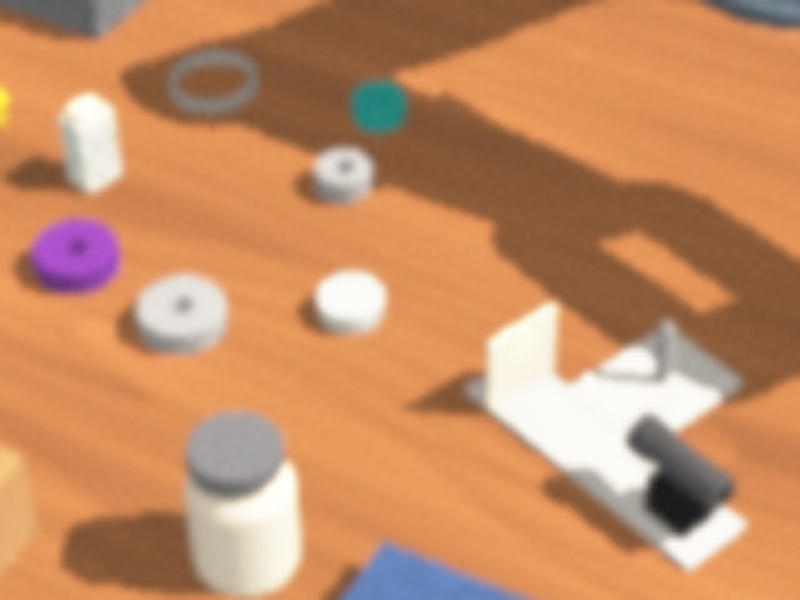

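View pics/c2.png

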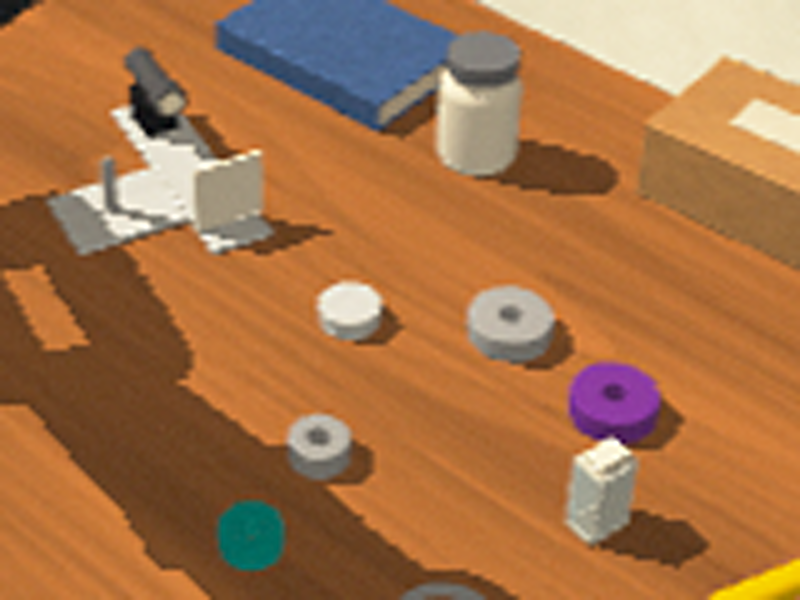

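```bash
cat >> h.py <<'E'
from scipy.optimize import least_squares
def fitcirc(P,c,r,zlo,zhi,rad):
    m=(np.hypot(P[...,0]-c[0],P[...,1]-c[1])<rad)&(P[...,2]>zlo)&(P[...,2]<zhi)
    p=P[m]; (x,y),rr=cv2.minEnclosingCircle(p[:,:2].astype(np.float32).reshape(-1,1,2))
    return np.array([x,y]).round(4),round(rr,4),len(p),np.median(p[:,2]).round(4)
E
python3 - <<'E'
from h import *
for t in ['scene0','side0']:
    P=cloud(load(t)); print(t)
    print('wide',fitcirc(P,(.617,-.186),.03,.016,.03,.05))
    print('narrow',fitcirc(P,(.437,-.172),.021,.014,.03,.04))
    for n,c,r in [('cell',(.523,-.348),.04),('tin',(.553,-.109),.035)]:
        m=(np.hypot(P[...,0]-c[0],P[...,1]-c[1])<r)&(P[...,2]>.006)
        p=P[m]; print(n,len(p),p.min(0).round(3),p.max(0).round(3))
        if n=='cell':
            q=p[p[:,2]>.05]; print(cv2.minAreaRect(q[:,:2].astype(np.float32).reshape(-1,1,2)), q[::5].round(3).tolist()[:20])
    # stand
    m=(abs(P[...,0]-.57)<.14)&(abs(P[...,1]-.09)<.14)&(P[...,2]>.003)&(P[...,2]<.012)
    p=P[m]; print('base',len(p),p.min(0).round(3),p.max(0).round(3))
    m=(abs(P[...,0]-.57)<.14)&(abs(P[...,1]-.09)<.14)&(P[...,2]>.016)
    p=P[m]; 
    # top-view map
    im=np.zeros((400,400,3),np.uint8)
    m=(P[...,0]>.42)&(P[...,0]<.74)&(P[...,1]>-.06)&(P[...,1]<.26)&(P[...,2]>.003)&(P[...,2]<.1)
    for a in P[m]:
        u=int((.26-a[1])/.32*400);v=int((.74-a[0])/.32*400)
        col=(0,int(min(a[2]/.065,1)*255),255 if a[2]<.012 else 0)
        cv2.circle(im,(u,v),2,col,-1)
    cv2.imwrite(f'pics/map_{t}.png',im)
E
python3 -c "
import cv2,numpy as np
cv2.imwrite('pics/map.png',np.hstack([cv2.imread('pics/map_scene0.png'),cv2.imread('pics/map_side0.png')]))"
```

```text
scene0
wide (array([ 0.6241, -0.1995]), 0.0326, 177, np.float64(0.0208))
narrow (array([ 0.445 , -0.1817]), 0.0213, 73, np.float64(0.0201))
cell 170 [ 0.507 -0.363  0.006] [ 0.545 -0.321  0.07 ]
((0.5242320895195007, -0.34709838032722473), (0.0239835474640131, 0.03484741970896721), 80.51419830322266) [[0.515, -0.356, 0.067], [0.515, -0.352, 0.065], [0.526, -0.357, 0.065], [0.519, -0.339, 0.067], [0.532, -0.347, 0.068], [0.515, -0.339, 0.06], [0.534, -0.346, 0.066], [0.513, -0.337, 0.055], [0.534, -0.347, 0.061], [0.522, -0.335, 0.057], [0.539, -0.348, 0.06], [0.523, -0.339, 0.052], [0.538, -0.34, 0.057], [0.543, -0.342, 0.051]]
tin 124 [ 0.533 -0.129  0.006] [ 0.581 -0.086  0.022]
base 1355 [ 0.43  -0.05   0.003] [0.709 0.23  0.012]
side0
wide (array([ 0.6233, -0.2025]), 0.0308, 150, np.float64(0.0196))
narrow (array([ 0.4449, -0.1851]), 0.0224, 96, np.float64(0.0189))
cell 202 [ 0.502 -0.367  0.006] [ 0.541 -0.337  0.069]
((0.5222451686859131, -0.3540157675743103), (0.023168742656707764, 0.037557970732450485), 68.56703186035156) [[0.53, -0.345, 0.065], [0.527, -0.348, 0.065], [0.515, -0.344, 0.067], [0.526, -0.355, 0.067], [0.512, -0.343, 0.065], [0.52, -0.355, 0.067], [0.535, -0.364, 0.062], [0.512, -0.35, 0.065], [0.526, -0.36, 0.061], [0.506, -0.344, 0.061], [0.514, -0.357, 0.064], [0.529, -0.365, 0.059], [0.51, -0.353, 0.06], [0.522, -0.363, 0.058], [0.505, -0.353, 0.059], [0.517, -0.363, 0.057], [0.508, -0.358, 0.056], [0.506, -0.36, 0.055]]
tin 106 [ 0.534 -0.134  0.007] [ 0.579 -0.09   0.02 ]
base 548 [ 0.433 -0.049  0.003] [0.702 0.214 0.012]
```

View pics/map.png

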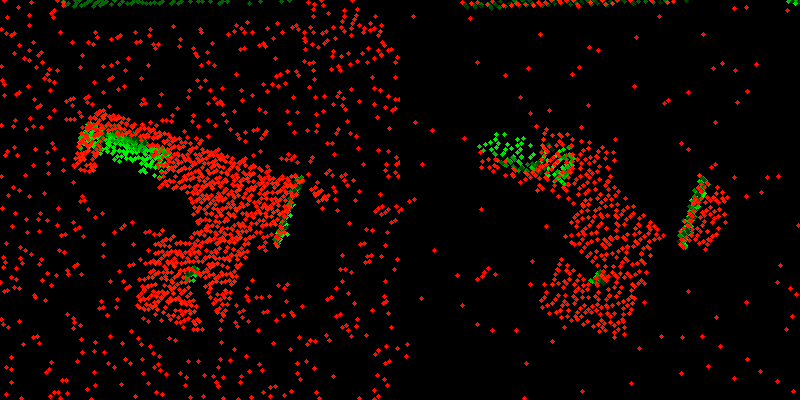

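```bash
cat >> h.py <<'E'
def deltas(target, yaw=None, st=None):
    """world target tcp pos (+ optional absolute jaw angle deg) -> turn(rotvec) & shift(cm) in tool axes; keeps tool vertical"""
    st=st or sense(); M=R.from_quat(st['tool_rot']); 
    sh=M.inv().apply(np.array(target)-st['tcp_pos'])*100
    m=M.as_matrix(); cur=np.arctan2(m[1,0],m[0,0]); a=cur if yaw is None else np.radians(yaw)
    T=np.array([[np.cos(a),0,-np.sin(a)],[np.sin(a),0,np.cos(a)],[0,-1,0]])
    tv=(M.inv()*R.from_matrix(T)).as_rotvec()
    print('turn',tv.round(4),'shift',sh.round(2),'jaw deg',np.degrees(cur).round(2))
E
python3 - <<'E'
from h import *
s=load('wrist0'); st=sense(); M=R.from_quat(st['tool_rot'])
C=R.from_quat(s['orientation'])
print('cam in tool', M.inv().apply(s['xyz']-st['tcp_pos']).round(4), (M.inv()*C).as_matrix().round(3))
g=ray(s,256,192,.02); print('centre ground rel tcp', (g-st['tcp_pos']).round(3), M.inv().apply(g-st['tcp_pos']).round(3))
g=ray(s,256,300,.02); print('300', M.inv().apply(g-st['tcp_pos']).round(3))
deltas([.55,-.20,.25])
E
```

```text
cam in tool [-1.000e-04 -1.581e-01  8.220e-02] [[ 1.    -0.001 -0.   ]
 [ 0.    -0.317  0.948]
 [-0.001 -0.948 -0.317]]
centre ground rel tcp [ 0.032 -0.014 -0.195] [ 0.001  0.195 -0.035]
300 [ 0.001  0.195 -0.174]
turn [-0.0003 -0.     -0.0016] shift [-58.94  -3.37 -58.43] jaw deg 66.58
```

>>> {"name": "step_arm", "arguments": {
  "moves": [
    [0,0,0,-2,-1,-2,-1],
    [0,0,0,-5.5,-2,-5.5,-1],
    [0,0,0,-9.5,-3,-9.7,-1],
    [0,0,0,-13.5,-3.5,-13.9,-1],
    [0,0,0,-17.7,-3.5,-18.2,-1],
    [0,0,0,-21.9,-3.5,-22.5,-1],
    [0,0,0,-26.1,-3.5,-26.8,-1],
    [0,0,0,-30.3,-3.5,-31.1,-1],
    [0,0,0,-34.5,-3.5,-35.4,-1],
    [0,0,0,-38.7,-3.5,-39.7,-1],
    [0,0,0,-42.9,-3.5,-44,-1],
    [0,0,0,-47,-3.5,-48.3,-1]
  ]
}}

```text
t: 1.65
tcp_pos: [0.5048, -0.0521, 0.251]
tool_rot: [0.591, 0.387, -0.388, -0.591]
force: [0.6, -0.1, -0.8]
finger_gap: 1.001
```

```bash
python3 - <<'E'
from h import *
deltas([.57,-.20,.25],67)
E
```

```text
turn [-0.0004 -0.0079 -0.0014] shift [-10.97   0.11 -11.86] jaw deg 66.55
```

>>> {"name": "step_arm", "arguments": {
  "moves": [
    [0,0,0,-4,0,-4.3,-1],
    [0,0,0,-8,0,-8.5,-1],
    [0,0,0,-10.5,0.1,-11.3,-1],
    [0,0,0,-11,0.1,-11.9,-1],
    [0,0,0,-11,0.1,-11.9,-1]
  ]
}}

```text
t: 2.28
tcp_pos: [0.5696, -0.1999, 0.2496]
tool_rot: [-0.591, -0.387, 0.388, 0.592]
force: [-0.8, 0.1, 0.0]
finger_gap: 1.0
```

```bash
python3 - <<'E'
from h import *
s=snap('wrist','w1'); P=cloud(s)
print(sense()['tcp_pos'])
print('wide',fitcirc(P,(.624,-.2),.03,.016,.03,.045))
print('narrow',fitcirc(P,(.445,-.183),.021,.015,.03,.035))
E
```

```text
[ 0.56940765 -0.19911515  0.24972895]
wide (array([ 0.6214, -0.2009]), 0.03, 1728, np.float64(0.0206))
narrow (array([ 0.4422, -0.1823]), 0.021, 1168, np.float64(0.0205))
```

View pics/w1.png

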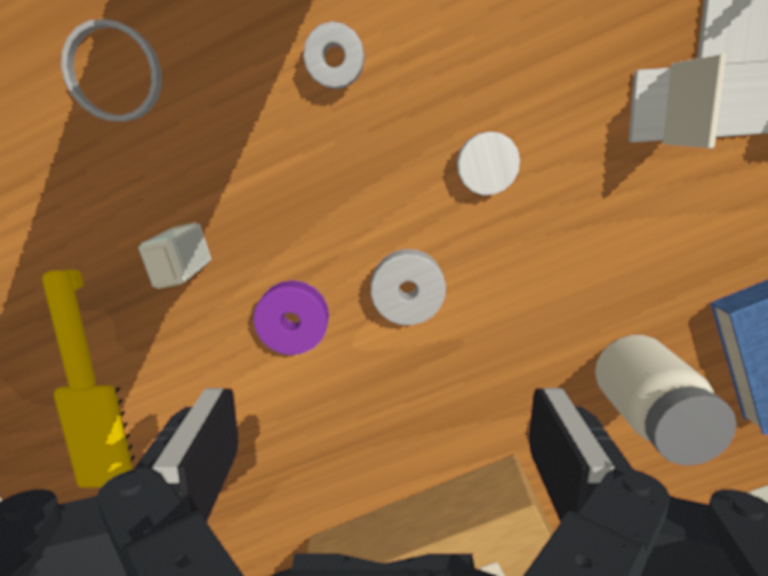

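```bash
python3 - <<'E'
from h import *
s=load('w1'); P=cloud(s); st=sense(); M=R.from_quat(st['tool_rot'])
for u,v in [(215,394),(225,396),(550,394),(200,440),(175,470),(570,430),(595,470)]:
    p=P[int(v/1.5),int(u/1.5)]; print(u,v,M.inv().apply(p-st['tcp_pos']).round(4))
c=(.515,-.35)
m=(np.hypot(P[...,0]-.525,P[...,1]+.35)<.05)&(P[...,2]>.006)
p=P[m]; q=p[p[:,2]>.052]; print(len(q),cv2.minAreaRect(q[:,:2].astype(np.float32).reshape(-1,1,2)))
deltas([.6214,-.2009,.10],66.6)
E
```

```text
215 394 [-0.0462 -0.0354  0.0112]
225 396 [-0.0429 -0.0371  0.0113]
550 394 [ 0.0444 -0.0352  0.0109]
200 440 [-0.0433 -0.0561  0.0108]
175 470 [-0.0457 -0.0656  0.0099]
570 430 [ 0.0441 -0.0524  0.0111]
595 470 [ 0.045  -0.0654  0.0096]
815 ((0.5210023522377014, -0.3486028015613556), (0.025620577856898308, 0.03446592018008232), 79.40142059326172)
turn [-0.0024 -0.0005 -0.0007] shift [ 1.91 14.96 -4.88] jaw deg 66.57
```

```bash
python3 - <<'E'
from h import *
s=load('w1'); crop(s,'c3',60,230,220,350,5)
st=sense(); M=R.from_quat(st['tool_rot']); P=cloud(s)
q=M.inv().apply((P-st['tcp_pos']).reshape(-1,3)).reshape(P.shape)
z=s['z_map']; m=(z>0)&(z<.25); print(m.sum(), q[m].min(0), q[m].max(0), z[m].min())
for v in range(250,340,8): print(v,[tuple((q[v,u]*1000).round(0).astype(int)) for u in (115,125,135,145,150,155)])
E
```

```text
25098 [-0.07443641 -0.10033252 -0.01192754] [ 0.07371616 -0.02749917  0.01877972] 0.07476758
250 [(np.int64(-187), np.int64(249), np.int64(-134)), (np.int64(-174), np.int64(248), np.int64(-134)), (np.int64(-161), np.int64(249), np.int64(-134)), (np.int64(-148), np.int64(250), np.int64(-135)), (np.int64(-141), np.int64(249), np.int64(-134)), (np.int64(-134), np.int64(248), np.int64(-134))]
258 [(np.int64(-189), np.int64(249), np.int64(-146)), (np.int64(-176), np.int64(249), np.int64(-146)), (np.int64(-162), np.int64(249), np.int64(-146)), (np.int64(-149), np.int64(249), np.int64(-146)), (np.int64(-143), np.int64(250), np.int64(-147)), (np.int64(-136), np.int64(249), np.int64(-147))]
266 [(np.int64(-191), np.int64(250), np.int64(-159)), (np.int64(-177), np.int64(248), np.int64(-158)), (np.int64(-49), np.int64(-37), np.int64(11)), (np.int64(-45), np.int64(-37), np.int64(10)), (np.int64(-43), np.int64(-36), np.int64(10)), (np.int64(-43), np.int64(-31), np.int64(7))]
274 [(np.int64(-192), np.int64(249), np.int64(-171)), (np.int64(-54), np.int64(-36), np.int64(6)), (np.int64(-46), np.int64
[... 1715 characters left out ...]
int64(-48), np.int64(-8)), (np.int64(-152), np.int64(249), np.int64(-250)), (np.int64(-145), np.int64(248), np.int64(-250))]
330 [(np.int64(-41), np.int64(-76), np.int64(12)), (np.int64(-43), np.int64(-66), np.int64(4)), (np.int64(-43), np.int64(-59), np.int64(-3)), (np.int64(-43), np.int64(-51), np.int64(-10)), (np.int64(-154), np.int64(248), np.int64(-263)), (np.int64(-146), np.int64(248), np.int64(-264))]
338 [(np.int64(-40), np.int64(-79), np.int64(12)), (np.int64(-44), np.int64(-66), np.int64(0)), (np.int64(-43), np.int64(-59), np.int64(-5)), (np.int64(-162), np.int64(248), np.int64(-277)), (np.int64(-155), np.int64(248), np.int64(-278)), (np.int64(-148), np.int64(250), np.int64(-279))]
```

View pics/c3.png

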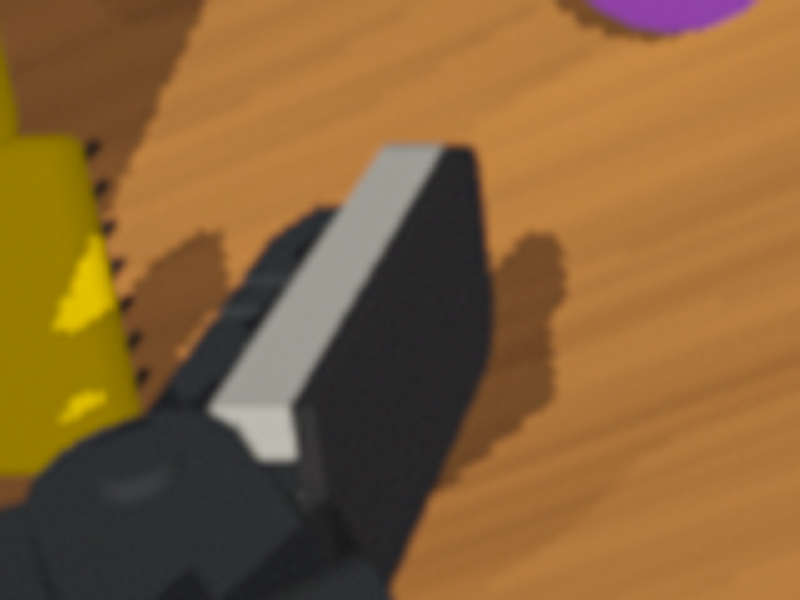

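```bash
python3 - <<'E'
from h import *
st=sense(); M=R.from_quat(st['tool_rot'])
for t in ['side','scene']:
    s=snap(t,t+'1'); P=cloud(s)
    q=M.inv().apply((P-st['tcp_pos']).reshape(-1,3)).reshape(P.shape)
    m=(abs(q[...,0])<.09)&(abs(q[...,2])<.06)&(q[...,1]<.1)&(q[...,1]>-.2)&(s['z_map']>0)
    print(t,m.sum(), q[m].min(0).round(3), q[m].max(0).round(3))
    f=m&(q[...,1]>-.06); print(np.sort(q[f][:,1])[::-1][:25].round(3))
    vs,us=np.where(m); print(us.min(),us.max(),vs.min(),vs.max())
    x0=max(us.min()-20,0);y0=max(vs.min()-20,0)
    crop(s,'c4'+t,x0,y0,min(x0+130,512),min(y0+110,384),5)
E
```

```text
side 1248 [-0.076 -0.2   -0.037] [ 0.072 -0.028  0.036]
[-0.028 -0.029 -0.029 -0.029 -0.03  -0.03  -0.031 -0.031 -0.032 -0.032
 -0.033 -0.033 -0.033 -0.034 -0.034 -0.034 -0.034 -0.034 -0.035 -0.035
 -0.035 -0.035 -0.035 -0.036 -0.036]
284 315 106 166
scene 1269 [-0.074 -0.2   -0.041] [ 0.077 -0.031  0.033]
[-0.031 -0.031 -0.031 -0.031 -0.032 -0.032 -0.032 -0.032 -0.033 -0.033
 -0.034 -0.034 -0.035 -0.035 -0.036 -0.036 -0.036 -0.036 -0.037 -0.037
 -0.037 -0.037 -0.038 -0.038 -0.038]
194 228 59 119
```

View pics/c4side.png

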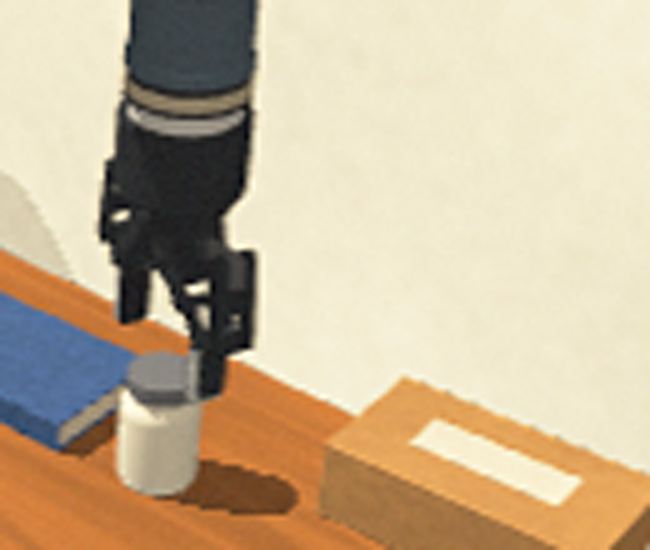

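All three cameras agree that the open fingertips stand about 31 mm behind the reported TCP, where the interface text puts them ahead of it. I'll rely on the measured tip position, descend in stages and check as I go.

>>> {"name": "step_arm", "arguments": {
  "moves": [
    [0,0,0,0.9,3,-2.5,-1],
    [0,0,0,1.9,7.5,-4.9,-1],
    [0,0,0,1.9,12.5,-4.9,-1],
    [0,0,0,1.9,17,-4.9,-1],
    [0,0,0,1.9,20,-4.9,-1],
    [0,0,0,1.9,21,-4.9,-1],
    [0,0,0,1.9,21,-4.9,-1]
  ]
}}

```text
t: 3.3
tcp_pos: [0.6217, -0.2, 0.0403]
tool_rot: [-0.59, -0.388, 0.389, 0.591]
force: [-0.1, 0.2, 0.8]
finger_gap: 0.999
```

```bash
python3 - <<'E'
from h import *
s=snap('wrist','w2'); P=cloud(s); st=sense(); M=R.from_quat(st['tool_rot'])
print(st['tcp_pos'])
print('wide',fitcirc(P,(.6214,-.2009),.03,.016,.03,.045))
q=M.inv().apply((P-st['tcp_pos']).reshape(-1,3)).reshape(P.shape)
z=s['z_map']; m=(z>0)&(z<.17)&(abs(q[...,0])<.06)&(abs(q[...,0])>.035); print(np.sort(q[m][:,1])[::-1][:10].round(4))
deltas([.6214,-.2009,-.018],66.6)
E
```

```text
[ 0.62240984 -0.20051362  0.0411968 ]
wide (array([ 0.6212, -0.201 ]), 0.0301, 7343, np.float64(0.0205))
[0.0282 0.0282 0.0274 0.0274 0.0273 0.0272 0.0271 0.0271 0.0269 0.0269]
turn [ 0.0001  0.0012 -0.001 ] shift [-0.07  5.92  0.08] jaw deg 66.67
```

View pics/w2.png

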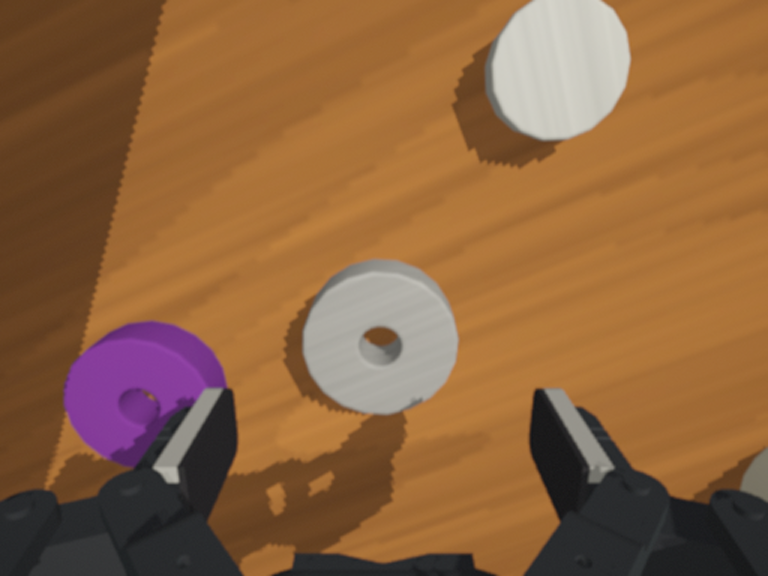

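>>> {"name": "step_arm", "arguments": {
  "moves": [
    [0,0,0,-0.1,2,0.1,-1],
    [0,0,0,-0.1,3.8,0.1,-1],
    [0,0,0,-0.1,4.5,0.1,-1],
    [0,0,0,-0.1,4.5,0.1,-1]
  ]
}}

```text
t: 3.85
tcp_pos: [0.6204, -0.2008, -0.0049]
tool_rot: [-0.59, -0.388, 0.389, 0.591]
force: [-0.6, 0.5, 0.1]
finger_gap: 1.001
```

```bash
python3 - <<'E'
from h import *
st=sense(); M=R.from_quat(st['tool_rot']);print(st['tcp_pos'],st['force'])
for t in ['side','scene']:
    s=snap(t,t+'2'); P=cloud(s)
    q=M.inv().apply((P-st['tcp_pos']).reshape(-1,3)).reshape(P.shape)
    m=(abs(q[...,0])<.07)&(abs(q[...,0])>.036)&(abs(q[...,2])<.013)&(P[...,2]>.008)&(s['z_map']>0)
    print(t,m.sum(), np.sort(P[m][:,2])[:14].round(3))
    x=M.as_matrix()
s=load('side2'); crop(s,'c5',240,160,360,250,6)
E
```

```text
[ 0.62041826 -0.20083218 -0.0049328 ] [-0.62379233  0.48943884  0.10548026]
side 602 [0.024 0.024 0.025 0.025 0.025 0.026 0.027 0.027 0.028 0.029 0.03  0.032
 0.032 0.033]
scene 686 [0.024 0.025 0.025 0.027 0.027 0.029 0.029 0.03  0.03  0.03  0.03  0.031
 0.032 0.032]
```

View pics/c5.png

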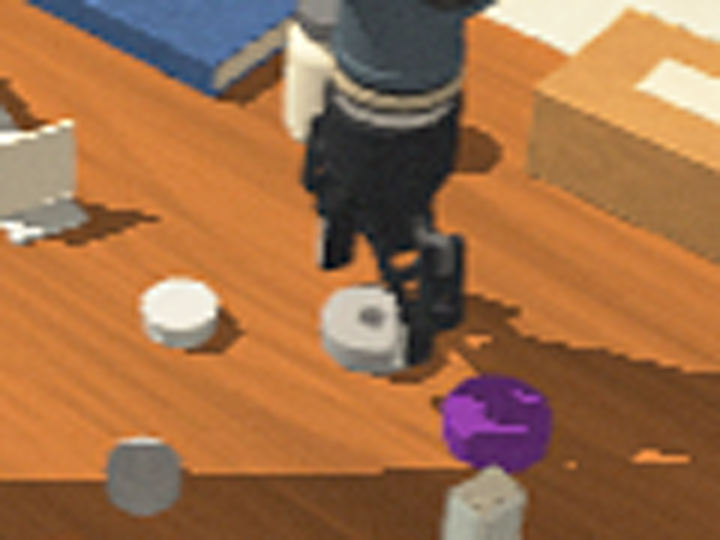

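>>> {"name": "step_arm", "arguments": {
  "moves": [
    [0,0,0,0,0.7,-0.1,-1],
    [0,0,0,0,1.2,-0.1,-1],
    [0,0,0,0,1.2,-0.1,0],
    [0,0,0,0,1.2,-0.1,0.3],
    [0,0,0,0,1.2,-0.1,0.6],
    [0,0,0,0,1.2,-0.1,0.6],
    [0,0,0,0,1.2,-0.1,0.6],
    [0,0,0,0,1.2,-0.1,0.6]
  ],
  "grip_force": 50
}}

```text
t: 4.95
tcp_pos: [0.6224, -0.2017, -0.0154]
tool_rot: [0.591, 0.388, -0.389, -0.59]
force: [0.0, 1.6, 4.8]
finger_gap: 0.674
```

```bash
python3 - <<'E'
from h import *
s=snap('wrist','w3');print(sense()['force'],sense()['finger_gap'],sense()['tcp_pos'])
d=snap('side','side3'); crop(d,'c6',240,160,360,250,6)
E
```

```text
[-1.16972701  0.91792552  5.34713141] 0.6745987443806094 [ 0.62241008 -0.20163777 -0.01536114]
```

View pics/w3.png

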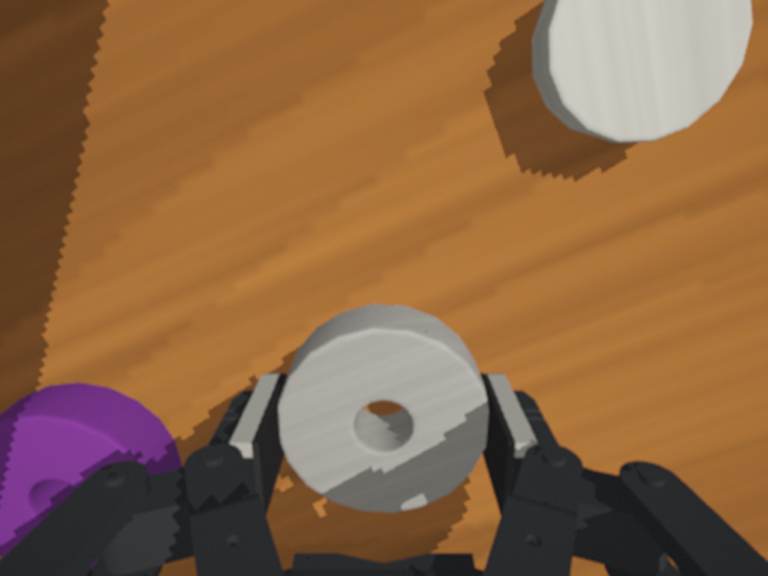

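View pics/c6.png

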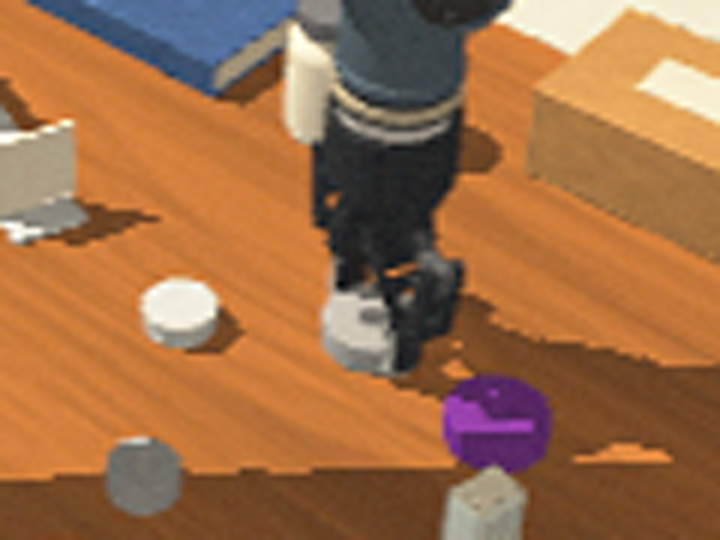

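>>> {"name": "step_arm", "arguments": {
  "moves": [
    [0,0,0,0,-2,0,0.6],
    [0,0,0,0,-6,0,0.6],
    [0,0,0,1,-10.5,0.5,0.6],
    [0,0,0,4,-13,2.2,0.6],
    [0,0,0,8.5,-13,4.7,0.6],
    [0,0,0,13,-13,7.2,0.6],
    [0,0,0,17.5,-13,9.7,0.6],
    [0,0,0,21.5,-13,11.9,0.6],
    [0,0,0,23.7,-13,13.1,0.6],
    [0,0,0,24.2,-13,13.4,0.6],
    [0,0,0,24.2,-13,13.4,0.6]
  ]
}}

```text
t: 6.42
tcp_pos: [0.5951, 0.0735, 0.1144]
tool_rot: [0.591, 0.389, -0.389, -0.59]
force: [0.5, 0.1, -2.7]
finger_gap: 0.671
```

```bash
python3 - <<'E'
from h import *
s=snap('wrist','w4');st=sense();print(st['force'],st['finger_gap'],st['tcp_pos'])
E
```

```text
[ 0.43640287  0.85803556 -3.67053683] 0.6741222143671248 [0.595378   0.07285909 0.11437157]
```

View pics/w4.png

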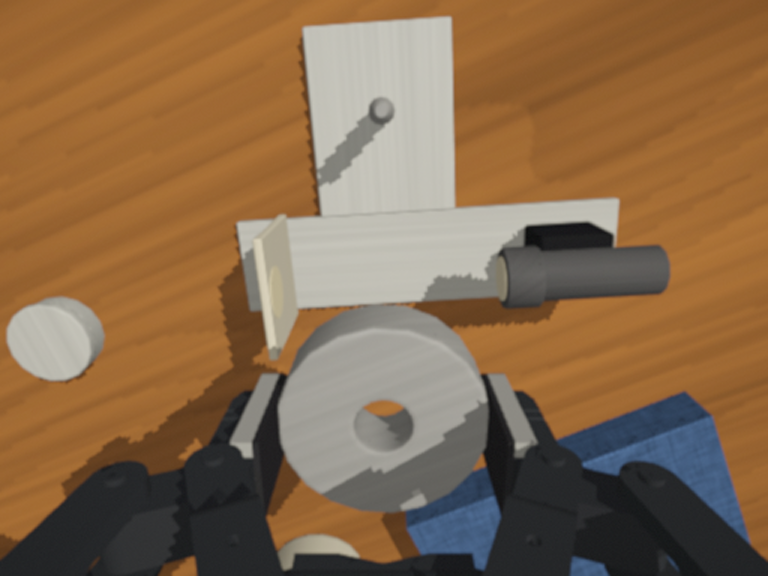

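The wrist view shows the post tip at about (381,107), the held collar's bore at (384,425), the screen on the left at (275,285) and the torch on the right at (580,272).

```bash
python3 - <<'E'
from h import *
s=load('w4'); P=cloud(s); st=sense()
q=st['tcp_pos']
print('collar',fitcirc(P,(q[0],q[1]),.03,.0,.2,.033)); 
# collar top in points: at z from image center of collar region
for u,v in [(320,440),(300,400),(440,400),(380,340),(380,480)]: print(P[int(v/1.5),int(u/1.5)].round(4))
# post
pm=(np.hypot(P[...,0]-.522,P[...,1]-.106)<.025)&(P[...,2]>.015)
p=P[pm]; print('post',len(p),p.min(0).round(4),p.max(0).round(4))
t=p[p[:,2]>.05]; print('top',t.mean(0).round(4),(t.max(0)+t.min(0))/2)
for lo in (.015,.025,.035,.045):
    k=p[(p[:,2]>lo)&(p[:,2]<lo+.01)]; print(lo,len(k),k.mean(0).round(4))
# base plate
bm=(abs(P[...,2]-.006)<.0025)&(P[...,0]>.45)&(P[...,0]<.72)&(P[...,1]>-.02)&(P[...,1]<.24)
# yaw from image edges of base, at z=.006
pts={ 'tongueL':[(303,28),(320,215)],'tongueR':[(451,18),(455,207)],'far':[(303,28),(451,18)],'beamTop':[(238,223),(618,200)],'beamBot':[(250,310),(490,299)]}
for k,((a,b),(c,d)) in pts.items():
    A=ray(s,a/1.5,b/1.5,.006);B=ray(s,c/1.5,d/1.5,.006); print(k,A.round(4),B.round(4),np.degrees(np.arctan2(*(B-A)[1::-1])).round(2),np.linalg.norm(B-A).round(4))
E
```

```text
collar (array([0.5954, 0.0729]), 0.0331, 22580, np.float64(0.15))
[0.5914 0.0556 0.1492]
[0.5767 0.0571 0.1511]
[0.5922 0.0915 0.1501]
[0.5695 0.0836 0.1499]
[0.6094 0.0663 0.151 ]
post 1066 [0.5116 0.1012 0.0505] [0.5221 0.1119 0.2725]
top [0.5189 0.1063 0.2198] [0.51685264 0.10655071 0.16152943]
0.015 0 [nan nan nan]
0.025 0 [nan nan nan]
0.035 0 [nan nan nan]
0.045 146 [0.5168 0.1066 0.0531]
tongueL [0.4681 0.0873 0.006 ] [0.5508 0.0566 0.006 ] -20.4 0.0883
tongueR [0.4917 0.1525 0.006 ] [0.5749 0.1229 0.006 ] -19.56 0.0883
far [0.4681 0.0873 0.006 ] [0.4917 0.1525 0.006 ] 70.12 0.0693
beamTop [0.5376 0.0151 0.006 ] [0.6049 0.2017 0.006 ] 70.16 0.1984
beamBot [ 0.5834 -0.0022  0.006 ] [0.6301 0.1226 0.006 ] 69.49 0.1333<stdin>:12: RuntimeWarning: Mean of empty slice.
  ret = um.true_divide(
```

```bash
python3 - <<'E'
from h import *
s=load('w4'); P=cloud(s); st=sense()
crop(s,'c7',230,50,280,90,12); crop(s,'c8',170,200,340,345,4)
p=P[(np.hypot(P[...,0]-.517,P[...,1]-.106)<.02)&(P[...,2]>.045)&(P[...,2]<.07)]
print(p[:,2].min(),p[:,2].max(), cv2.minEnclosingCircle(p[p[:,2]>.053][:,:2].astype(np.float32).reshape(-1,1,2)), len(p))
c=P[(np.hypot(P[...,0]-.5954,P[...,1]-.0729)<.04)&(abs(P[...,2]-.150)<.004)]
print(cv2.minEnclosingCircle(c[:,:2].astype(np.float32).reshape(-1,1,2)),len(c))
A=np.c_[c[:,:2],np.ones(len(c))]; print('plane',np.linalg.lstsq(A,c[:,2],rcond=None)[0])
M=R.from_quat(st['tool_rot']).as_matrix(); 
print('bore by ray', ray(s,384/1.5,427/1.5,.150), 'post by ray', ray(s,380.5/1.5,104/1.5,.056))
E
```

```text
0.05053025984892148 0.058731264954425016 ((0.5187009572982788, 0.10615192353725433), 0.004506600555032492) 258
((0.588665246963501, 0.07580619305372238), 0.0393645316362381) 13874
plane [ 0.00682265 -0.00471476  0.14645699]
bore by ray [0.59435157 0.07416659 0.15      ] post by ray [0.51442296 0.10714828 0.056     ]
```

View pics/c7.png

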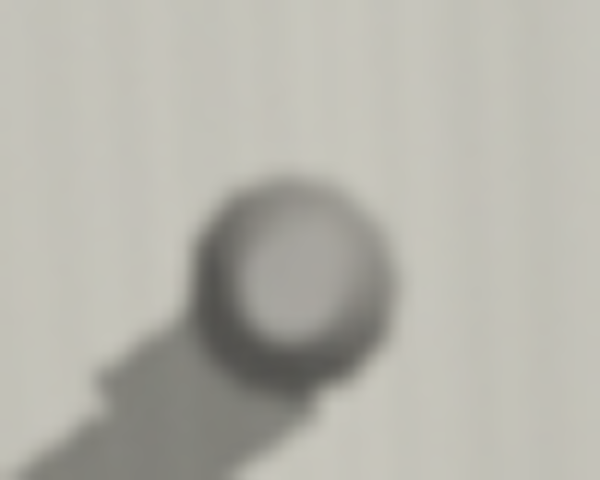

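View pics/c8.png

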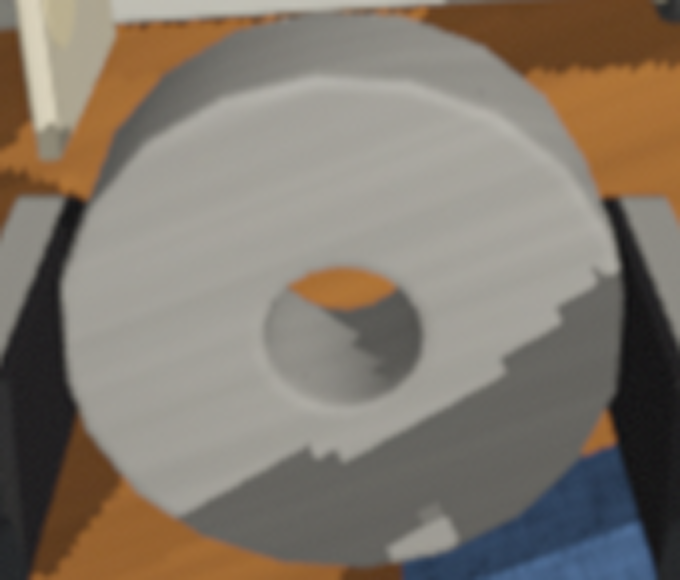

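```bash
python3 - <<'E'
from h import *
s=load('w4'); st=sense()
b=ray(s,255.6,283.8,.150); p=ray(s,253.9,72.9,.056); print(b.round(4),p.round(4), st['tcp_pos'])
M=R.from_quat(st['tool_rot']); off=M.inv().apply(b-st['tcp_pos']); print('bore in tool',off.round(4))
d=p-b; d[2]=0; deltas(st['tcp_pos']+d,st=st)
deltas(st['tcp_pos']+d,70.1,st=st)
print('rel in image cam', )
E
```

```text
[0.5939 0.0742 0.15  ] [0.5163 0.1065 0.056 ] [0.595378   0.07285909 0.11437157]
bore in tool [ 0.0006 -0.0356  0.0018]
turn [ 0.0013  0.     -0.0014] shift [-0.11 -0.01  8.4 ] jaw deg 66.64
turn [ 0.0013 -0.0603 -0.0015] shift [-0.11 -0.01  8.4 ] jaw deg 66.64
rel in image cam
```

>>> {"name": "step_arm", "arguments": {
  "moves": [
    [0,0,0,0,0,3,0.6],
    [0,0,0,-0.1,1,6.5,0.6],
    [0,0,0,-0.1,3.5,8.2,0.6],
    [0,0,0,-0.1,5.5,8.4,0.6],
    [0,0,0,-0.1,6,8.4,0.6],
    [0,0,0,-0.1,6,8.4,0.6]
  ]
}}

```text
t: 7.22
tcp_pos: [0.5189, 0.1042, 0.0544]
tool_rot: [0.592, 0.388, -0.388, -0.59]
force: [1.0, -0.5, -3.4]
finger_gap: 0.672
```

```bash
python3 - <<'E'
from h import *
st=sense();print(st['force'],st['finger_gap'],st['tcp_pos'])
s=snap('wrist','w5');crop(s,'c9',190,220,320,330,6)
s=snap('side','side5');crop(s,'c10',190,130,300,220,6)
s=snap('scene','scene5');crop(s,'c11',250,150,350,240,6)
E
```

```text
[ 1.02435783 -0.47026237 -3.43910724] 0.67225500139759 [0.51889198 0.10419246 0.05437296]
```

View pics/c9.png

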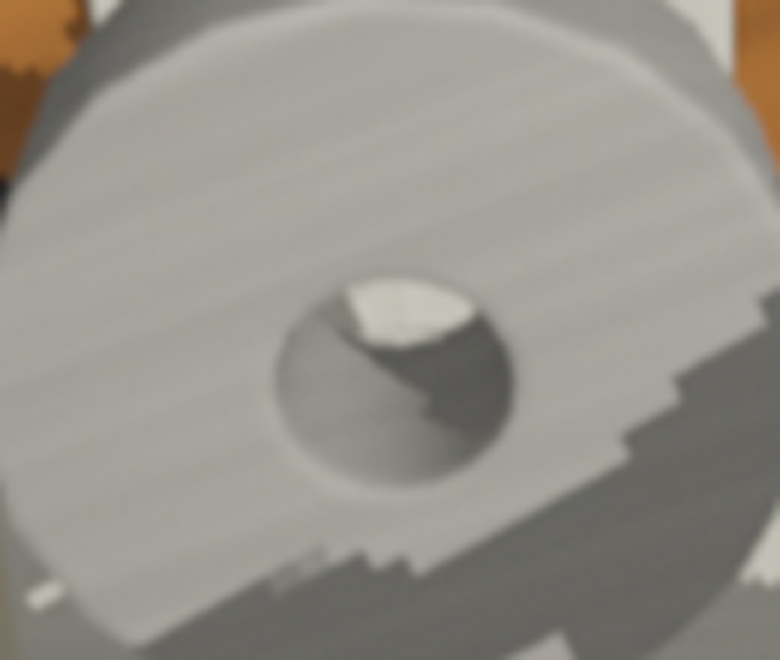

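View pics/c10.png

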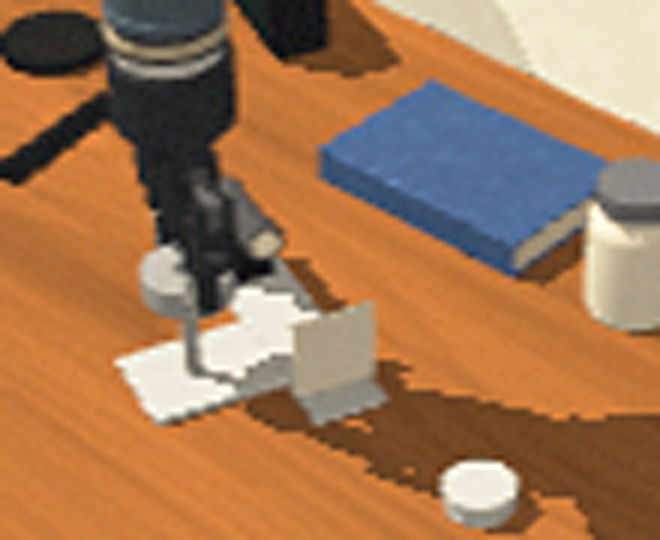

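View pics/c11.png

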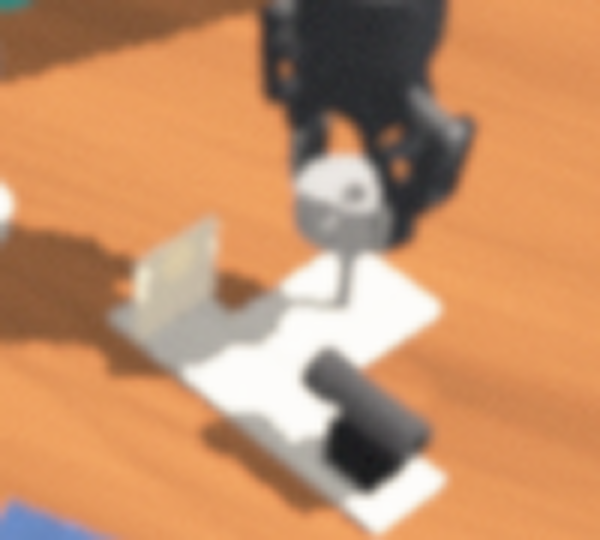

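>>> {"name": "step_arm", "arguments": {
  "moves": [
    [0,0,0,0.1,0.4,0.1,0.6],
    [0,0,0,0.1,1.2,0.1,0.6],
    [0,0,0,0.1,1.7,0.1,0.6],
    [0,0,0,0.1,2.1,0.1,0.6],
    [0,0,0,0.1,2.5,0.1,0.6],
    [0,0,0,0.1,2.8,0.1,0.6],
    [0,0,0,0.1,2.8,0.1,0.6]
  ]
}}

```text
t: 8.25
tcp_pos: [0.5185, 0.1059, 0.0268]
tool_rot: [0.592, 0.389, -0.388, -0.59]
force: [-0.5, -0.8, -3.1]
finger_gap: 0.674
```

```bash
python3 - <<'E'
from h import *
st=sense();print(st['force'],st['finger_gap'],st['tcp_pos'])
s=snap('wrist','w6');crop(s,'c12',190,220,320,330,6)
E
```

```text
[-0.45434046 -0.79780805 -3.12288008] 0.6742183101741678 [0.51850603 0.1059211  0.02678987]
```

View pics/c12.png

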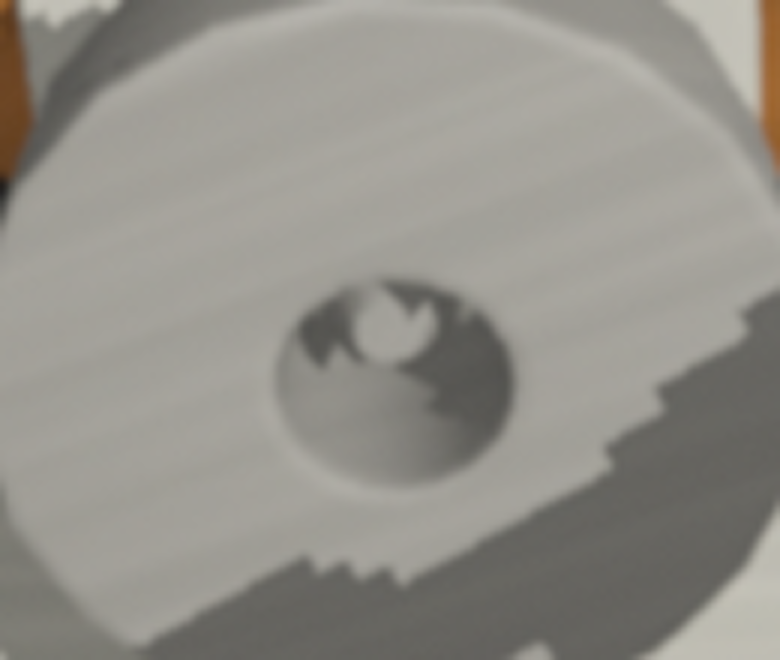

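>>> {"name": "step_arm", "arguments": {
  "moves": [
    [0,0,0,0,0.6,0,0.6],
    [0,0,0,0,1.3,0,0.6],
    [0,0,0,0,2,0,0.6],
    [0,0,0,0,2.7,0,0.6],
    [0,0,0,0,3.2,0,0.6],
    [0,0,0,0,3.5,0,0.6],
    [0,0,0,0,3.5,0,0.6]
  ]
}}

```text
t: 9.18
tcp_pos: [0.5186, 0.1059, -0.0083]
tool_rot: [0.592, 0.389, -0.388, -0.59]
force: [-0.8, -0.0, -3.3]
finger_gap: 0.674
```

```bash
python3 - <<'E'
from h import *
st=sense();print(st['force'],st['finger_gap'],st['tcp_pos'])
s=snap('wrist','w7');P=cloud(s)
for u,v in [(320,440),(300,400),(440,400),(380,340),(380,480)]: print(P[int(v/1.5),int(u/1.5)].round(4))
E
```

```text
[-0.83574662 -0.03122954 -3.27842451] 0.6742657295724306 [ 0.5186026   0.10589199 -0.00827036]
[0.5141 0.0885 0.0277]
[0.5002 0.0895 0.0281]
[0.5154 0.124  0.0277]
[0.4926 0.1162 0.028 ]
[0.5134 0.1074 0.0545]
```

View pics/w7.png

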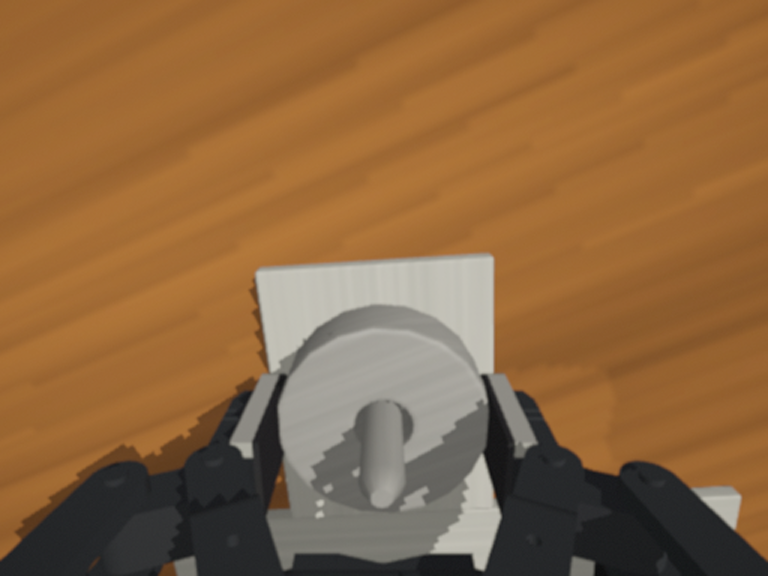

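>>> {"name": "step_arm", "arguments": {
  "moves": [
    [0,0,0,0,0.2,0,0.6],
    [0,0,0,0,0.2,0,0.6],
    [0,0,0,0,0.2,0,0.2],
    [0,0,0,0,0.2,0,-0.4],
    [0,0,0,0,0.2,0,-1],
    [0,0,0,0,0.2,0,-1],
    [0,0,0,0,-2,0,-1],
    [0,0,0,0,-6,0,-1],
    [0,0,0,0,-10,0,-1],
    [0,0,0,0,-12,0,-1],
    [0,0,0,0,-12,0,-1]
  ]
}}

```text
t: 10.6
tcp_pos: [0.5196, 0.1062, 0.1134]
tool_rot: [0.593, 0.39, -0.387, -0.589]
force: [0.4, -0.2, 0.3]
finger_gap: 1.004
```

```bash
python3 - <<'E'
from h import *
st=sense();print(st['force'],st['finger_gap'],st['tcp_pos'])
s=snap('wrist','w8');P=cloud(s)
print('wide',fitcirc(P,(.5176,.1062),.03,.02,.035,.045))
deltas([.495,-.17,.16],66.6)
E
```

```text
[ 0.44301952 -0.16119172  0.3251872 ] 1.0036711476669418 [0.519639   0.10616021 0.1133854 ]
wide (array([0.5182, 0.1064]), 0.0301, 4306, np.float64(0.0266))
turn [ 0.0043  0.0001 -0.0003] shift [-26.28  -4.74  -8.82] jaw deg 66.6
```

View pics/w8.png

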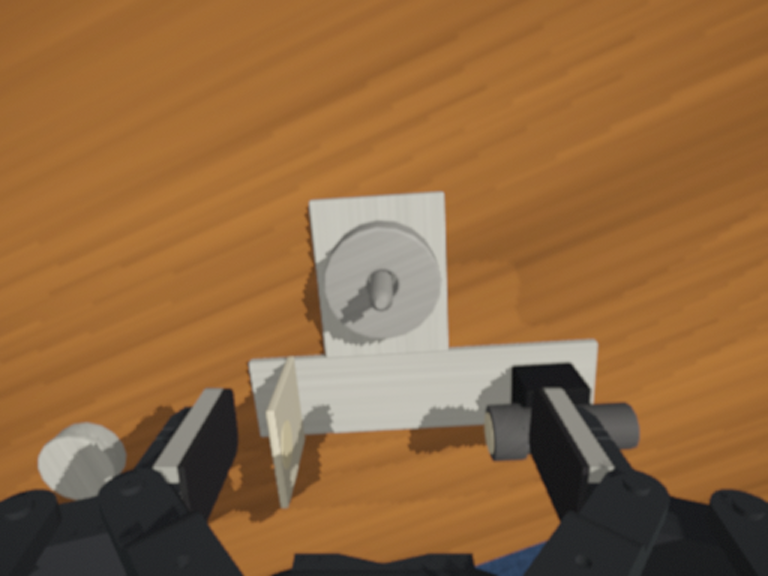

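>>> {"name": "step_arm", "arguments": {
  "moves": [
    [0,0,0,-2.5,0,-0.4,-1],
    [0,0,0,-7,0,-1,-1],
    [0,0,0,-12,0,-1.7,-1],
    [0,0,0,-17,0,-2.5,-1],
    [0,0,0,-22,1.5,-3.2,-1],
    [0,0,0,-26.5,4,-3.9,-1],
    [0,0,0,-29,6.5,-4.3,-1],
    [0,0,0,-29.5,7.5,-4.3,-1],
    [0,0,0,-29.5,7.5,-4.3,-1]
  ]
}}

```text
t: 11.78
tcp_pos: [0.4401, -0.1808, 0.0363]
tool_rot: [0.591, 0.388, -0.388, -0.591]
force: [-0.2, -0.5, 0.3]
finger_gap: 0.999
```

```bash
python3 - <<'E'
from h import *
st=sense();print(st['force'],st['finger_gap'],st['tcp_pos'])
s=snap('wrist','w9');P=cloud(s)
print('narrow',fitcirc(P,(.4422,-.1823),.03,.015,.03,.028))
deltas([.4422,-.1823,-.020],66.6)
E
```

```text
[-0.17789856 -0.4598439   0.31505441] 0.9986629744075198 [ 0.4400985  -0.18076933  0.03625187]
narrow (array([ 0.4417, -0.1822]), 0.021, 3505, np.float64(0.0204))
turn [0.0022 0.0006 0.0004] shift [-0.1   5.7  -0.19] jaw deg 66.63
```

View pics/w9.png

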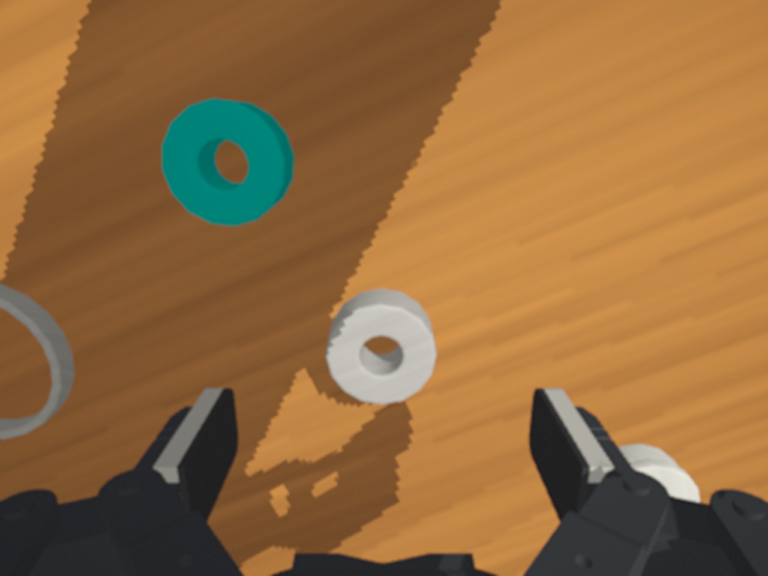

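```bash
python3 - <<'E'
from h import *
import numpy as np
for t,tcp in [('w4',[.5954,.0729,.1144]),('w8',[.5196,.1062,.1134])]:
    s=load(t); P=cloud(s); M=R.from_quat([0.591,0.388,-0.388,-0.591])
    q=M.inv().apply((P-np.array(tcp)).reshape(-1,3)).reshape(P.shape)
    w=0.031 if t=='w4' else .041
    m=(s['z_map']>0)&(abs(q[...,0])<.062)&(abs(q[...,0])>w)&(q[...,2]>-.02)&(q[...,2]<.02)&(q[...,1]<.02)
    print(t,np.sort(q[m][:,1])[::-1][[0,5,20,60,150]].round(4), q[m][np.argsort(q[m][:,1])[-3:]].round(3))
E
```

```text
w4 [-0.0238 -0.0242 -0.0251 -0.0269 -0.029 ] [[-0.035 -0.024  0.011]
 [ 0.034 -0.024  0.011]
 [ 0.036 -0.024  0.011]]
w8 [-0.0278 -0.0286 -0.029  -0.0303 -0.0315] [[-0.043 -0.028  0.002]
 [-0.043 -0.028  0.006]
 [-0.043 -0.028  0.001]]
```

>>> {"name": "step_arm", "arguments": {
  "moves": [
    [0,0,0,-0.1,2,-0.2,-1],
    [0,0,0,-0.1,4.2,-0.2,-1],
    [0,0,0,-0.1,5.1,-0.2,-1],
    [0,0,0,-0.1,5.1,-0.2,0],
    [0,0,0,-0.1,5.1,-0.2,0.5],
    [0,0,0,-0.1,5.1,-0.2,0.8],
    [0,0,0,-0.1,5.1,-0.2,0.8],
    [0,0,0,-0.1,5.1,-0.2,0.8],
    [0,0,0,-0.1,5.1,-0.2,0.8],
    [0,0,0,-0.1,5.1,-0.2,0.8]
  ],
  "grip_force": 50
}}

```text
t: 13.08
tcp_pos: [0.4428, -0.1825, -0.0129]
tool_rot: [0.592, 0.389, -0.388, -0.59]
force: [0.9, 1.8, 6.4]
finger_gap: 0.472
```

```bash
python3 - <<'E'
from h import *
st=sense();print(st['force'],st['finger_gap'],st['tcp_pos'])
s=snap('wrist','w10')
deltas([.594,.074,.115],66.6)
E
```

```text
[0.93246305 1.78225866 6.35343453] 0.47150042934679365 [ 0.44277398 -0.18252666 -0.01287958]
turn [0.0039 0.0008 0.0001] shift [ 29.55 -12.77  -3.77] jaw deg 66.64
```

View pics/w10.png

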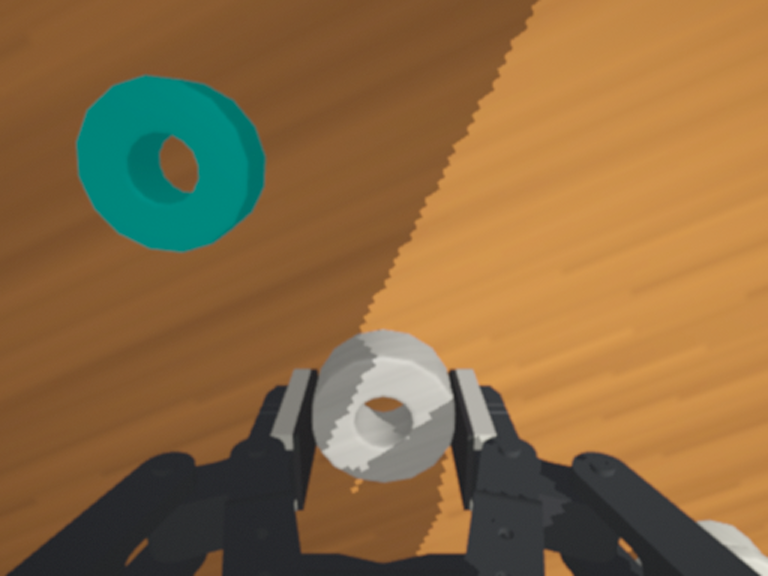

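>>> {"name": "step_arm", "arguments": {
  "moves": [
    [0,0,0,0,-2,0,0.8],
    [0,0,0,0,-6,0,0.8],
    [0,0,0,1.5,-10.5,0.2,0.8],
    [0,0,0,5.5,-12,0.8,0.8],
    [0,0,0,10.5,-12,1.6,0.8],
    [0,0,0,15.5,-12,2.4,0.8],
    [0,0,0,20.5,-12,3.1,0.8],
    [0,0,0,25.5,-12,3.9,0.8],
    [0,0,0,28.5,-12,4.4,0.8],
    [0,0,0,29.5,-12,4.5,0.8],
    [0,0,0,29.5,-12,4.5,0.8]
  ]
}}

```text
t: 14.5
tcp_pos: [0.5177, 0.1064, 0.1071]
tool_rot: [0.592, 0.389, -0.388, -0.589]
force: [-0.6, -0.1, -0.9]
finger_gap: 0.466
```

```bash
python3 - <<'E'
from h import *
s=snap('wrist','w11');P=cloud(s)
st=sense();print(st['force'],st['finger_gap'],st['tcp_pos'])
crop(s,'c13',180,200,330,330,5)
for u,v in [(350,420),(420,400),(380,370),(380,465)]: print(P[int(v/1.5),int(u/1.5)].round(4))
deltas([.5185,.1059,.05],66.6)
E
```

```text
[ 0.28543614  0.1038816  -1.31852272] 0.46175548762228275 [0.51754648 0.10570142 0.10696597]
[0.5122 0.0985 0.1406]
[0.5139 0.1192 0.1404]
[0.5011 0.1125 0.1401]
[0.53   0.1    0.1396]
turn [ 0.0035  0.0008 -0.0005] shift [ 0.06  5.7  -0.06] jaw deg 66.64
```

View pics/c13.png

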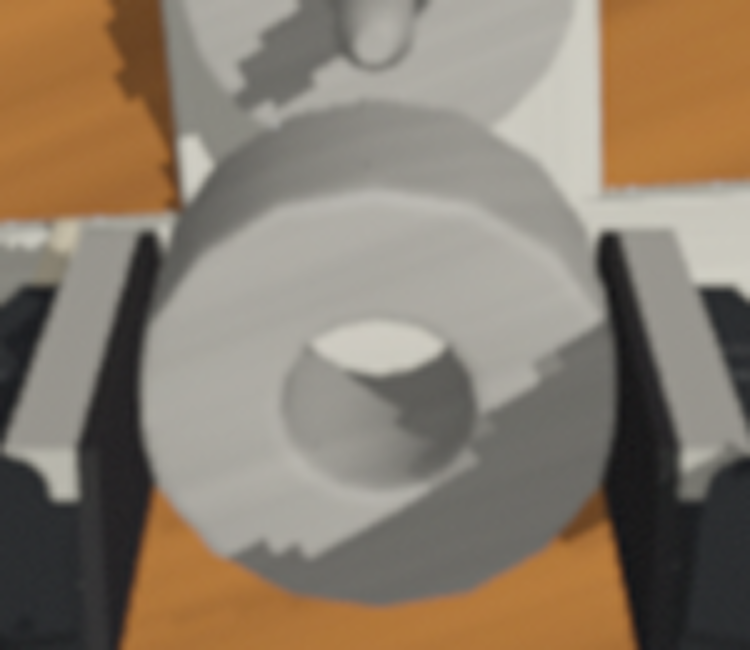

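```bash
python3 - <<'E'
from h import *
s=load('w11');st=sense();P=cloud(s)
b=ray(s,255.4,280.8,.1402); p=ray(s,254.8,208.6,.056); print(b,p,st['tcp_pos'])
c=P[(np.hypot(P[...,0]-.516,P[...,1]-.107)<.03)&(abs(P[...,2]-.1402)<.002)]
M=R.from_quat(st['tool_rot']); q=M.inv().apply(c-st['tcp_pos']); q=q[abs(q[:,0])<.0195]; print(q.min(0),q.max(0))
d=p-b;d[2]=0; deltas(st['tcp_pos']+d,st=st)
E
```

```text
[0.51648396 0.10694152 0.1402    ] [0.51649843 0.10653756 0.056     ] [0.51754648 0.10570142 0.10696597]
[-0.01944565 -0.03520777 -0.01988089] [ 0.01946313 -0.03120513  0.02187038]
turn [ 0.0035  0.     -0.0005] shift [-0.04  0.   -0.02] jaw deg 66.64
```

>>> {"name": "step_arm", "arguments": {
  "moves": [
    [0,0,0,0,2.5,0,0.8],
    [0,0,0,0,5,0,0.8],
    [0,0,0,0,5.8,0,0.8],
    [0,0,0,0,6.4,0,0.8],
    [0,0,0,0,6.9,0,0.8],
    [0,0,0,0,7.4,0,0.8],
    [0,0,0,0,8,0,0.8],
    [0,0,0,0,8,0,0.8]
  ]
}}

```text
t: 15.55
tcp_pos: [0.5175, 0.1056, 0.0266]
tool_rot: [0.592, 0.389, -0.388, -0.59]
force: [0.3, 0.6, -1.4]
finger_gap: 0.465
```

```bash
python3 - <<'E'
from h import *
s=snap('wrist','w12');P=cloud(s)
st=sense();print(st['force'],st['finger_gap'],st['tcp_pos'])
for u,v in [(350,420),(420,400),(380,370)]: print(P[int(v/1.5),int(u/1.5)].round(4))
crop(s,'c14',180,200,330,330,5)
E
```

```text
[ 0.38721623  0.42144616 -1.6882695 ] 0.4692909279004262 [0.5176384  0.10565867 0.02681345]
[0.5121 0.0977 0.0599]
[0.5137 0.1185 0.0599]
[0.5009 0.1118 0.0598]
```

View pics/c14.png

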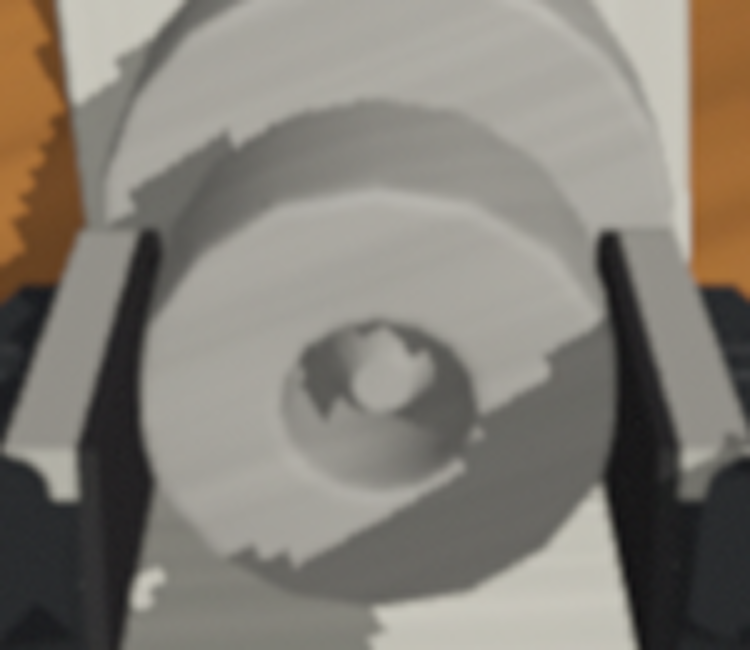

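Bore is around the post (tip at crop (382,385)), with no contact force. The collar top is at 0.060 and should end at 0.046, so I'll lower it 13–14 mm and release.

>>> {"name": "step_arm", "arguments": {
  "moves": [
    [0,0,0,0,0.5,0,0.8],
    [0,0,0,0,1,0,0.8],
    [0,0,0,0,1.3,0,0.8],
    [0,0,0,0,1.4,0,0.8],
    [0,0,0,0,1.4,0,0.8],
    [0,0,0,0,1.4,0,0.4],
    [0,0,0,0,1.4,0,0],
    [0,0,0,0,1.4,0,-0.6],
    [0,0,0,0,1.4,0,-1],
    [0,0,0,0,1.4,0,-1]
  ]
}}

```text
t: 16.85
tcp_pos: [0.5178, 0.1056, 0.0127]
tool_rot: [0.592, 0.389, -0.388, -0.59]
force: [-0.8, 0.1, -0.9]
finger_gap: 1.001
```

>>> {"name": "step_arm", "arguments": {
  "moves": [
    [0,0,0,0,-1.5,0,-1],
    [0,0,0,0,-5,0,-1],
    [0,0,0,0,-10,0,-1],
    [0,0,0,0,-14,0,-1],
    [0,0,0,0,-15,0,-1],
    [0,0,0,0,-15,0,-1]
  ]
}}

```text
t: 17.6
tcp_pos: [0.5174, 0.1059, 0.1635]
tool_rot: [0.592, 0.389, -0.388, -0.589]
force: [0.2, 0.3, -0.4]
finger_gap: 1.001
```

```bash
python3 - <<'E'
from h import *
s=snap('wrist','w13');P=cloud(s)
st=sense();print(st['force'],st['finger_gap'],st['tcp_pos'])
print('wide',fitcirc(P,(.5176,.1062),.03,.02,.035,.045))
print('narrow',fitcirc(P,(.5176,.1062),.03,.04,.049,.03))
deltas([.521,-.3486,.17],75)
# base edges
E
```

```text
[ 0.31021356  1.12598949 -0.56692219] 1.0041912811623113 [0.5166548  0.10588313 0.16237977]
wide (array([0.5183, 0.1066]), 0.03, 1453, np.float64(0.0265))
narrow (array([0.517 , 0.1062]), 0.0212, 1655, np.float64(0.0465))
turn [ 0.0022 -0.1457 -0.0012] shift [-41.55  -0.68 -18.41] jaw deg 66.65
```

View pics/w13.png

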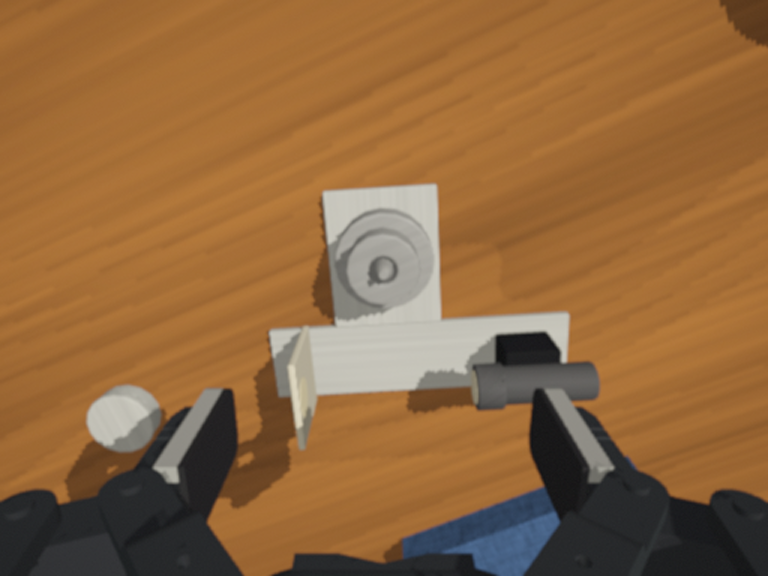

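>>> {"name": "step_arm", "arguments": {
  "moves": [
    [0,0,0,-3,0,-1.3,-1],
    [0,-0.03,0,-8,0,-3.5,-1],
    [0,-0.06,0,-13.5,0,-6,-1],
    [0,-0.09,0,-19,0,-8.4,-1],
    [0,-0.12,0,-24.5,0,-10.8,-1],
    [0,-0.146,0,-30,0,-13.3,-1],
    [0,-0.146,0,-35.5,0,-15.7,-1],
    [0,-0.146,0,-39.5,0,-17.5,-1],
    [0,-0.146,0,-41.2,0,-18.2,-1],
    [0,-0.146,0,-41.5,0,-18.4,-1],
    [0,-0.146,0,-41.5,0,-18.4,-1]
  ]
}}

```text
t: 19.02
tcp_pos: [0.5208, -0.3461, 0.1624]
tool_rot: [-0.561, -0.431, 0.431, 0.561]
force: [-0.4, 0.4, 0.1]
finger_gap: 0.998
```

```bash
python3 - <<'E'
from h import *
s=snap('wrist','w14');P=cloud(s)
st=sense();print(st['force'],st['finger_gap'],st['tcp_pos'])
m=(np.hypot(P[...,0]-.521,P[...,1]+.349)<.05)&(P[...,2]>.006)&(P[...,2]<.08)
p=P[m]; vs,us=np.where(m); print(us.min(),us.max(),vs.min(),vs.max())
for lo in (.02,.04,.052,.057):
    q=p[p[:,2]>lo]; print(lo,len(q),cv2.minAreaRect(q[:,:2].astype(np.float32).reshape(-1,1,2)))
x0=us.min()-15;y0=vs.min()-15; print(x0,y0); crop(s,'c15',x0,y0,us.max()+15,vs.max()+15,7)
E
```

```text
[-0.411968    0.43265808 -0.16271986] 1.0032390350185783 [ 0.52091813 -0.34585093  0.16270177]
235 267 153 208
0.02 1513 ((0.5209186673164368, -0.34911060333251953), (0.02547364868223667, 0.03501015156507492), 78.53264617919922)
0.04 1372 ((0.5209186673164368, -0.34911060333251953), (0.02547364868223667, 0.03501015156507492), 78.53264617919922)
0.052 1272 ((0.52093905210495, -0.3490515649318695), (0.02532804198563099, 0.03500945121049881), 78.47151947021484)
0.057 1201 ((0.5209326148033142, -0.34912699460983276), (0.0240032821893692, 0.03500863164663315), 78.40557098388672)
220 138
```

View pics/w14.png

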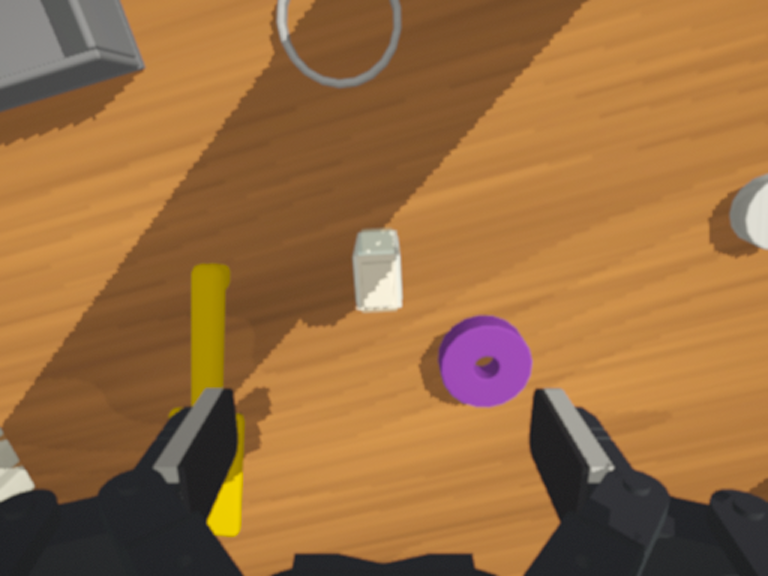

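View pics/c15.png

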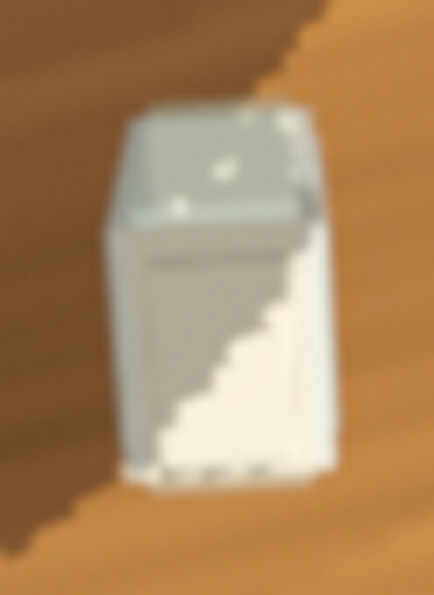

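```bash
python3 - <<'E'
from h import *
s=load('w14');P=cloud(s);st=sense()
M=R.from_quat(st['tool_rot'])
for u,v in [(210,270),(228,280),(225,330),(222,380)]:
    p=P[int(v/1.5),int(u/1.5)]; print(p.round(3), M.inv().apply(p-np.array([.521,-.349,.0])).round(3))
deltas([.5209,-.3491,.045],78.4)
E
```

```text
[ 0.498 -0.446  0.028] [-0.1   -0.028 -0.002]
[ 0.51  -0.445  0.008] [-0.096 -0.008 -0.014]
[ 0.545 -0.463  0.001] [-0.104 -0.001 -0.052]
[ 0.571 -0.468  0.022] [-0.102 -0.022 -0.078]
turn [ 0.0003 -0.0574  0.0001] shift [-0.32 11.77 -0.08] jaw deg 75.11
```

>>> {"name": "step_arm", "arguments": {
  "moves": [
    [0,-0.03,0,-0.3,3,-0.1,-1],
    [0,-0.057,0,-0.3,7,-0.1,-1],
    [0,-0.057,0,-0.3,10.5,-0.1,-1],
    [0,-0.057,0,-0.3,11.5,-0.1,-1],
    [0,-0.057,0,-0.3,11.5,-0.1,-1]
  ]
}}

```text
t: 19.7
tcp_pos: [0.5214, -0.348, 0.0478]
tool_rot: [-0.548, -0.447, 0.447, 0.548]
force: [0.1, -0.0, 0.2]
finger_gap: 1.002
```

```bash
python3 - <<'E'
from h import *
s=snap('wrist','w15');P=cloud(s)
st=sense();print(st['force'],st['finger_gap'],st['tcp_pos'])
m=(np.hypot(P[...,0]-.521,P[...,1]+.349)<.035)&(P[...,2]>.056)&(P[...,2]<.07)
print(m.sum(),cv2.minAreaRect(P[m][:,:2].astype(np.float32).reshape(-1,1,2)))
deltas([.5209,-.3491,.004],78.4)
E
```

```text
[ 0.12697878 -0.53103506  0.08735346] 1.002265468566294 [ 0.52192415 -0.34879156  0.04870193]
3169 ((0.5204855799674988, -0.34908971190452576), (0.02407202310860157, 0.03469855710864067), 78.31848907470703)
turn [ 0.0015  0.0005 -0.0006] shift [-0.05  4.47  0.1 ] jaw deg 78.43
```

View pics/w15.png

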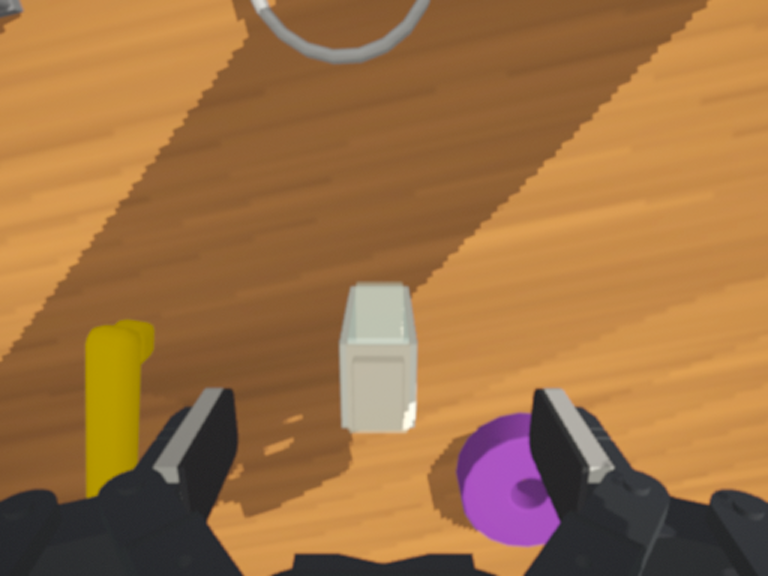

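>>> {"name": "step_arm", "arguments": {
  "moves": [
    [0,0,0,-0.1,1,0.1,-1],
    [0,0,0,-0.1,2.5,0.1,-1],
    [0,0,0,-0.1,3.8,0.1,-1],
    [0,0,0,-0.1,4.3,0.1,-1],
    [0,0,0,-0.1,4.3,0.1,-1]
  ],
  "grip_force": 30
}}

```text
t: 20.38
tcp_pos: [0.5204, -0.3493, 0.0049]
tool_rot: [0.548, 0.447, -0.447, -0.548]
force: [-0.4, -0.1, 0.7]
finger_gap: 1.003
```

>>> {"name": "step_arm", "arguments": {
  "moves": [
    [0,0,0,0,0,0,-0.3],
    [0,0,0,0,0,0,0.2],
    [0,0,0,0,0,0,0.5],
    [0,0,0,0,0,0,0.7],
    [0,0,0,0,0,0,0.9],
    [0,0,0,0,0,0,0.9],
    [0,0,0,0,0,0,0.9],
    [0,0,0,0,0,0,0.9],
    [0,0,0,0,0,0,0.9]
  ],
  "grip_force": 30
}}

```text
t: 21.5
tcp_pos: [0.5206, -0.3495, 0.0052]
tool_rot: [0.548, 0.447, -0.447, -0.548]
force: [-1.1, -0.3, 5.0]
finger_gap: 0.275
```

```bash
python3 - <<'E'
from h import *
s=snap('wrist','w16');P=cloud(s)
st=sense();print(st['force'],st['finger_gap'],st['tcp_pos'])
m=(np.hypot(P[...,0]-.521,P[...,1]+.349)<.03)&(P[...,2]>.056)&(P[...,2]<.07)
print(m.sum(),cv2.minAreaRect(P[m][:,:2].astype(np.float32).reshape(-1,1,2)))
deltas([.5209,-.3491,.004],78.4)
E
```

```text
[0.1167346  0.19058053 5.55109996] 0.27368786028602765 [ 0.52066718 -0.34951454  0.00522893]
7816 ((0.5205581188201904, -0.3487500548362732), (0.05814865976572037, 0.03516397997736931), 80.03083801269531)
turn [ 0.0009  0.0004 -0.0001] shift [ 0.05  0.12 -0.01] jaw deg 78.42
```

View pics/w16.png

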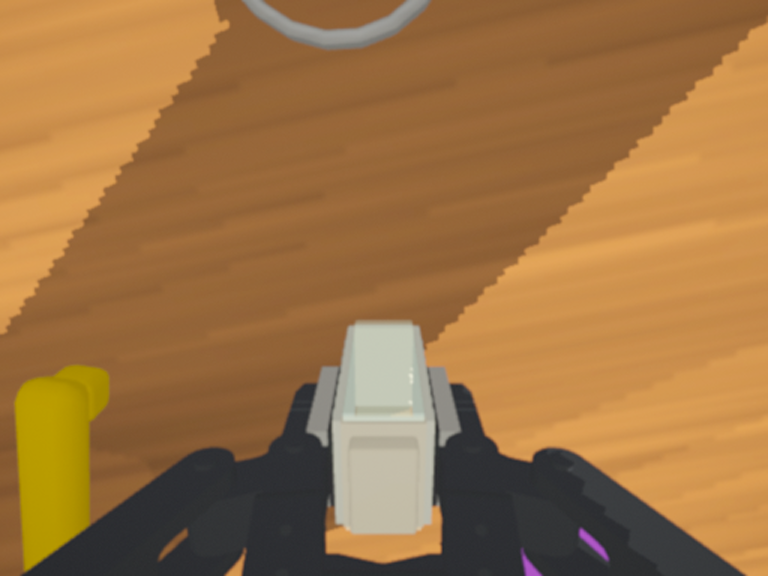

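>>> {"name": "step_arm", "arguments": {
  "moves": [
    [0,0,0,0,-1,0,0.9],
    [0,0,0,0,-3,0,0.9],
    [0,0,0,0,-6,0,0.9],
    [0,0,0,0,-9,0,0.9],
    [0,0,0,0,-12,0,0.9],
    [0,0,0,0,-13.5,0,0.9],
    [0,0,0,0,-14,0,0.9],
    [0,0,0,0,-14,0,0.9]
  ]
}}

```text
t: 22.55
tcp_pos: [0.5202, -0.3492, 0.1449]
tool_rot: [-0.548, -0.447, 0.447, 0.548]
force: [-0.1, -0.2, -1.2]
finger_gap: 0.28
```

```bash
python3 - <<'E'
from h import *
s=snap('wrist','w17')
st=sense();print(st['force'],st['finger_gap'],st['tcp_pos'],st['q'])
deltas([.5877,.0809,.145],-19.9)
E
```

```text
[ 1.04230017  0.30126813 -0.39067001] 0.28069047127653757 [ 0.5199665  -0.34897686  0.14429623] [-7.69486288e-01  6.13977180e-01  1.49488068e+00  4.33752518e-04
  1.03388813e+00 -2.13840003e+00]
turn [-1.400e-03  1.716e+00  0.000e+00] shift [ 4.347e+01 -3.000e-02  1.990e+00] jaw deg 78.42
```

View pics/w17.png

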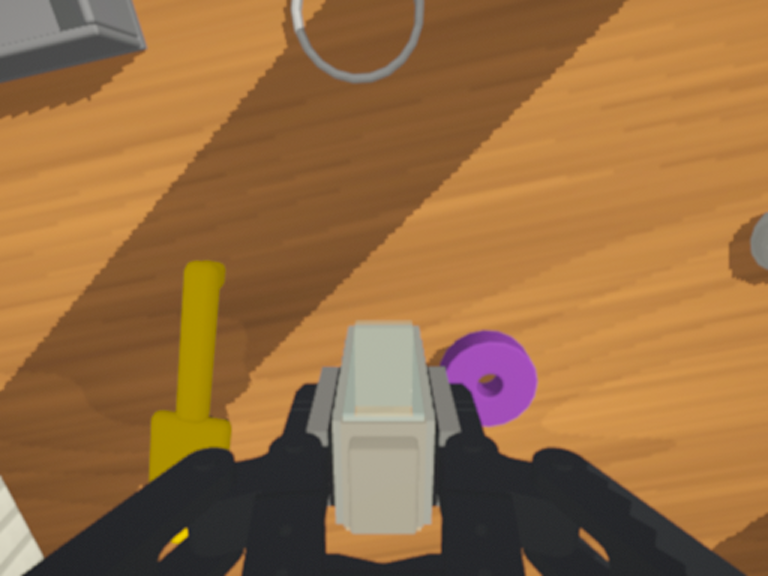

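>>> {"name": "step_arm", "arguments": {
  "moves": [
    [0,0.08,0,1,0,0,0.9],
    [0,0.24,0,4,0,0.2,0.9],
    [0,0.4,0,8,0,0.4,0.9],
    [0,0.56,0,12,0,0.6,0.9],
    [0,0.72,0,16,0,0.8,0.9],
    [0,0.88,0,20,0,1,0.9],
    [0,1.04,0,24,0,1.2,0.9],
    [0,1.2,0,28,0,1.4,0.9],
    [0,1.36,0,32,0,1.6,0.9],
    [0,1.5,0,36,0,1.8,0.9],
    [0,1.62,0,39.5,0,1.9,0.9],
    [0,1.69,0,41.8,0,2,0.9]
  ]
}}

```text
t: 24.1
tcp_pos: [0.5835, 0.0664, 0.1433]
tool_rot: [-0.698, 0.115, -0.112, 0.698]
force: [0.0, 1.1, -1.4]
finger_gap: 0.28
```

```bash
python3 - <<'E'
from h import *
st=sense();print(st['force'],st['finger_gap'],st['tcp_pos'],st['q'])
deltas([.5877,.0809,.145],-19.9)
E
```

```text
[ 0.02767279  1.14890622 -1.370496  ] 0.2804116391803265 [0.58350649 0.06635833 0.14325433] [-7.75427320e-02  5.70129405e-01  1.59605630e+00  1.39245107e-03
  9.78821379e-01  2.44213602e-01]
turn [-0.0002  0.0248 -0.0036] shift [-0.06 -0.17  1.51] jaw deg -18.48
```

>>> {"name": "step_arm", "arguments": {
  "moves": [
    [0,0.025,0,0,0,0.8,0.9],
    [0,0.025,0,-0.1,0,1.4,0.9],
    [0,0.025,0,-0.1,0,1.5,0.9],
    [0,0.025,0,-0.1,0,1.5,0.9]
  ]
}}

```text
t: 24.6
tcp_pos: [0.5872, 0.0805, 0.143]
tool_rot: [-0.696, 0.124, -0.121, 0.697]
force: [0.2, 0.0, -1.3]
finger_gap: 0.278
```

```bash
python3 - <<'E'
from h import *
st=sense();print(st['force'],st['finger_gap'],st['tcp_pos'])
s=snap('wrist','w18'); P=cloud(s)
s=snap('scene','scene18');crop(s,'c18',230,120,350,240,5)
s=snap('side','side18');crop(s,'c19',190,110,310,220,5)
deltas([.5877,.0809,.145],-19.9)
E
```

```text
[ 0.19303014  0.01145149 -1.2859239 ] 0.27805864923753437 [0.58717706 0.08045989 0.14298356]
turn [-0.0001 -0.0009 -0.0036] shift [ 0.02 -0.17  0.07] jaw deg -19.95
```

View pics/w18.png

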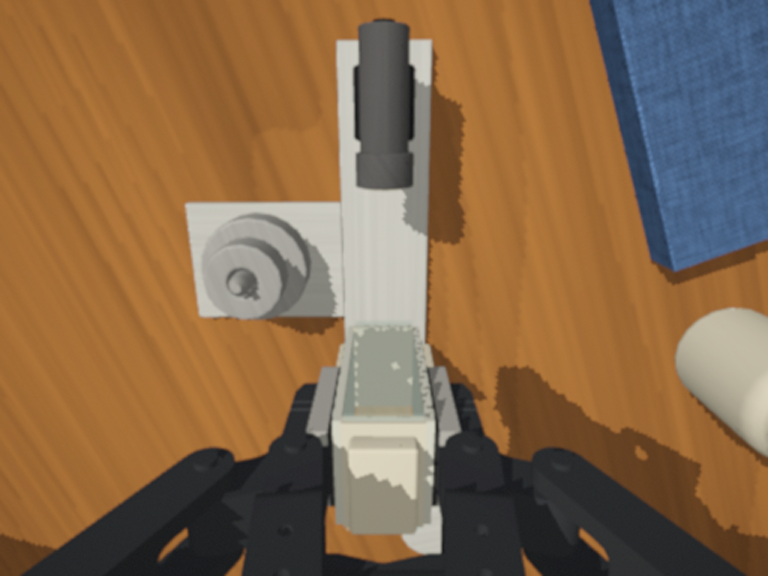

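View pics/c18.png

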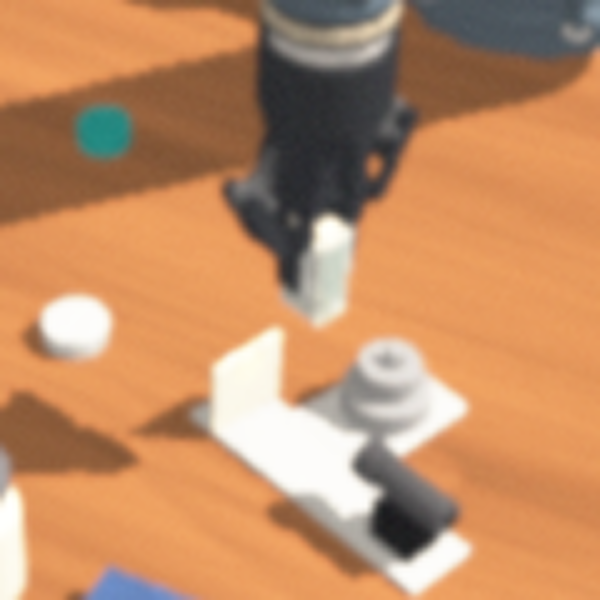

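View pics/c19.png

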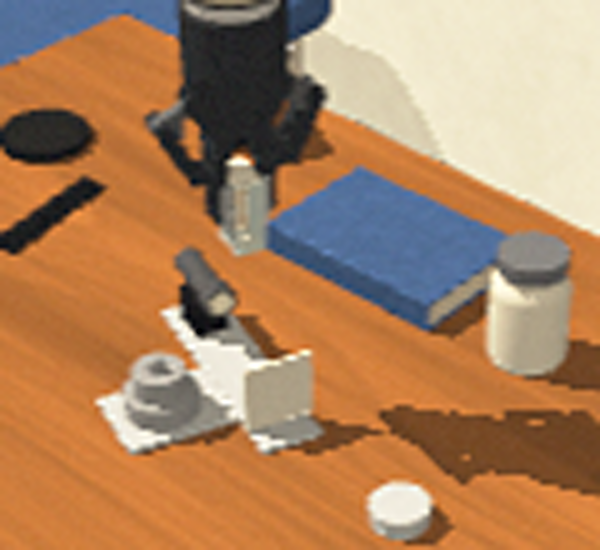

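```bash
python3 - <<'E'
from h import *
s=load('w18');P=cloud(s)
a=np.radians(-19.9); X=np.array([np.cos(a),np.sin(a)]);Y=np.array([-np.sin(a),np.cos(a)]); O=np.array([.5877,.0809])
L=np.stack([(P[...,:2]-O)@X,(P[...,:2]-O)@Y],-1)
m=(abs(L[...,0])<.03)&(L[...,1]>.045)&(L[...,1]<.13)&(P[...,2]>.045)&(P[...,2]<.075)
q=L[m]; print('torch x range head',np.percentile(q[q[:,1]<.065][:,0],[2,98]),'body',np.percentile(q[q[:,1]>.075][:,0],[2,98]),'y',np.percentile(q[:,1],[.5,99.5]),P[m][:,2].max())
b=(abs(P[...,2]-.006)<.002)&(abs(L[...,0])<.04)&(L[...,1]>.03)&(L[...,1]<.13); 
for lo,hi in((.03,.05),(.05,.09),(.09,.13)):
    k=b&(L[...,1]>lo)&(L[...,1]<hi); print('base x',np.percentile(L[k][:,0],[1,99]))
n=(abs(P[...,2]-.046)<.002)&(np.hypot(L[...,0]+.075,L[...,1])<.028); print('narrow',cv2.minEnclosingCircle(L[n].astype(np.float32).reshape(-1,1,2)),np.median(P[n][:,2]))
deltas([.5877,.0809,.030],-19.9)
E
```

```text
torch x range head [-0.01363621  0.01269828] body [-0.01170572  0.01006885] y [0.04991576 0.12084529] 0.06622689384811939
base x [-0.03796644  0.02402279]
base x [-0.025417    0.02405019]
base x [-0.0254538   0.02397576]
narrow ((-0.07466667890548706, -0.000733502209186554), 0.021067900583148003) 0.046528289005098006
turn [-0.0001 -0.0009 -0.0036] shift [ 0.06 11.33  0.07] jaw deg -19.95
```

>>> {"name": "step_arm", "arguments": {
  "moves": [
    [0,0,0,0,1,0,0.9],
    [0,0,0,0,3,0,0.9],
    [0,0,0,0,5,0,0.9],
    [0,0,0,0,7,0,0.9],
    [0,0,0,0,9,0,0.9],
    [0,0,0,0,10.5,0,0.9],
    [0,0,0,0,11.3,0,0.9],
    [0,0,0,0,11.3,0,0.9],
    [0,0,0,0,11.3,0,0.9],
    [0,0,0,0,11.3,0,0.9]
  ]
}}

```text
t: 26.0
tcp_pos: [0.5875, 0.0805, 0.031]
tool_rot: [-0.696, 0.123, -0.122, 0.697]
force: [0.5, -0.3, -0.6]
finger_gap: 0.276
```

```bash
python3 - <<'E'
from h import *
st=sense();print(st['force'],st['finger_gap'],st['tcp_pos'],st['qd'].round(4))
s=snap('wrist','w19'); P=cloud(s)
a=np.radians(-19.9); X=np.array([np.cos(a),np.sin(a)]);Y=np.array([-np.sin(a),np.cos(a)]); O=np.array([.5877,.0809])
for t in ['w19','scene19','side19']:
    if t!='w19': s=snap(t[:-2],t)
    P=cloud(s)
    L=np.stack([(P[...,:2]-O)@X,(P[...,:2]-O)@Y],-1)
    m=(abs(L[...,0])<.0145)&(abs(L[...,1])<.024)&(P[...,2]>.015)&(P[...,2]<.1)
    if m.sum(): print(t,m.sum(),'cell top z',np.percentile(P[m][:,2],[1,50,99]).round(4),'y',np.percentile(L[m][:,1],[1,99]).round(4),'x',np.percentile(L[m][:,0],[1,99]).round(4))
    n=(abs(P[...,2]-.046)<.003)&(np.hypot(L[...,0]+.075,L[...,1])<.028)
    if n.sum(): print('narrow',cv2.minEnclosingCircle(L[n].astype(np.float32).reshape(-1,1,2)),np.median(P[n][:,2]))
crop(load('scene19'),'c20',230,120,350,240,5); crop(load('side19'),'c21',190,110,310,220,5)
deltas([.5877,.0809,.030],-19.9)
E
```

```text
[ 0.48996294 -0.34328863 -0.61015527] 0.27607249530360883 [0.58749165 0.0805126  0.03100079] [-0.0005  0.0003  0.0024 -0.0014 -0.0009  0.0006]
w19 10022 cell top z [0.0299 0.0854 0.0964] y [-0.0139  0.0164] x [-0.0141  0.014 ]
narrow ((-0.07490232586860657, -0.0008106491877697408), 0.02161671780049801) 0.046483530211570784
scene19 143 cell top z [0.0278 0.0653 0.0964] y [-0.0112  0.0177] x [-0.0143  0.0141]
narrow ((-0.07326509058475494, -0.00027877851971425116), 0.02174077183008194) 0.046213851971342645
side19 112 cell top z [0.0302 0.0699 0.0988] y [-0.0222  0.0053] x [-0.0135  0.0125]
narrow ((-0.07431626319885254, -0.0044897436164319515), 0.0229345690459013) 0.045918964238534976
turn [-0.0004 -0.0008 -0.0027] shift [0.03 0.08 0.05] jaw deg -19.95
```

View pics/w19.png

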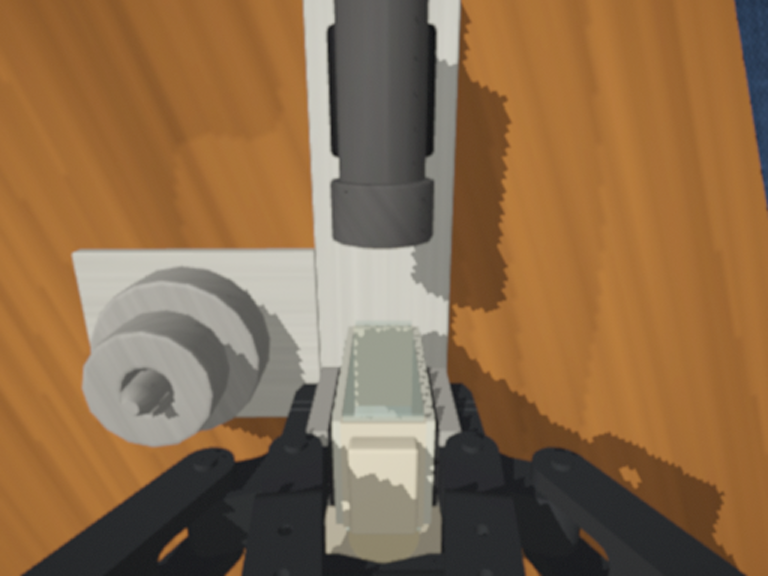

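View pics/c20.png

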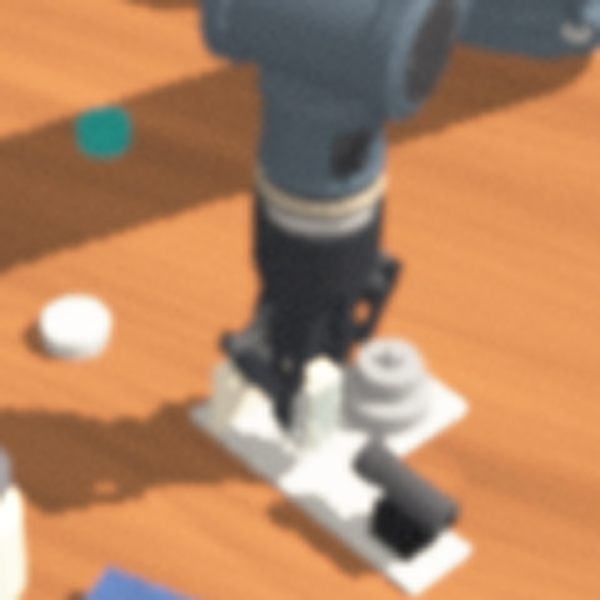

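View pics/c21.png

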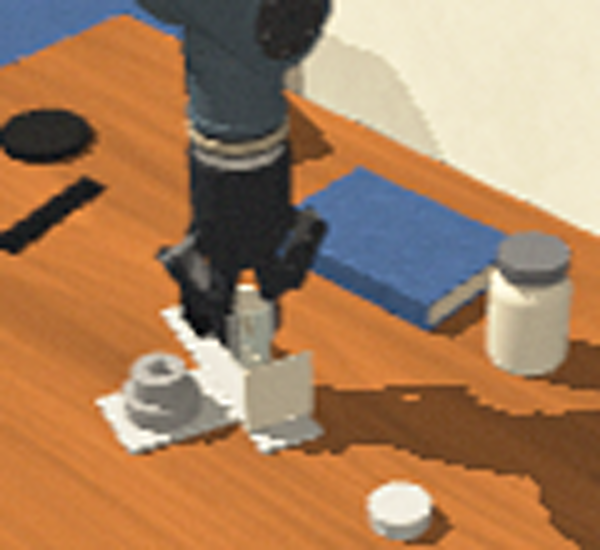

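The cell's top is at 0.085, so its mid point is at about 0.050. It is centred on the beam and still, so I'm handing in.

```bash
python3 -c "
from station import *
print(sign_off())"
```

```text
the job is handed in; nothing more can be done
None
```

I threaded the wide collar and then the narrow one down the post and let go of both. Then I gripped the cell by its frosted faces and handed in at 26 s, holding it upright in the beam. The hand-in gave no verdict.

- **Collars:** the last wrist views put both within about 1–1.5 mm of the post axis. Their tops were at 26.5 mm and 46.5 mm, against 26 and 46 expected.
- **Cell:** its mid point is about 50 mm up. It is centred on the beam to about 1 mm and about midway between torch and screen. The clear faces are square to the beam to about a degree, the arm was still, and the cell was clear of the stand. I took uprightness from the tool angle and the pictures and did not measure it separately.
- **Disagreement with the interface text:** all three cameras showed the open fingertips about 30 mm behind the reported TCP, not ahead of it. I used the measured position for every grasp.
- **Weaker reading:** at the end the side camera put the narrow collar 4.5 mm off along the beam direction. The wrist and scene cameras said under 1 mm and under 2 mm, so I took the side figure as a partial view.
- **Bystanders:** I felt no contact with any of them, but did not re-measure their positions at the end.

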